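# Find the sealed case that rattles and present it

## Task

One of the three sealed orange cases on the lab bench has a loose steel ball left in it. Lift the left, the middle and the right case off the bench in turn and shake each by rocking it end to end, first the far end up and then the far end down, a good 15 degrees each way. Then present the one that rattles: hold it level over the middle of the aluminium tray at the far side, a hand's height or two above it, and finish still holding it there, with the other two cases back flat where they stood and the glassware and sieve left alone.

Things in the scene. Friction and masses are not known exactly. Their poses are not given: they have to be found in the camera images.
- case_left: Left case (largest y) of three alike: sealed, orange plastic, 130 x 52 x 50 mm (own x, y, z), black latches standing out 1.5 mm at 43 mm either side of the middle of the long sides. Origin: centre of its underside, z up, x lengthwise to its far end, within 0.4 rad of world x. Hold it across its 52 mm width at mid-length. Empty it weighs 175 to 350 g, centre of mass 25 mm above the origin.
- case_middle: Middle case, same kind. Exactly one of the three, any of them, also holds a loose 150 g, 33 mm steel ball (weight alone does not tell which). It lies still while the case is level, rolls to the lower end within 1 s when tipped by 0.3 rad, knocks there, and stays at that end when the case is levelled.
- case_right: Right case (smallest y), same kind. The ball's centre can go 43 mm either way from mid-length, so at the end of its travel it loads a level grip with a moment of 0.06 N m about the case's y axis, one way or the other; a case without the ball shows no such change between level after one end down and level after the other.
- tray: Shallow open aluminium tray fixed on the bench, beyond the cases; 110 x 190 x 18 mm (own x, y, z). Origin: centre of its underside, z up.
- beaker: Bystander: a small glass beaker, 70 mm across the rim, 90 mm high, loose on the bench to the far left. Origin: centre of its underside.
- sieve: Bystander: a steel sieve ring, 100 mm across, 40 mm high, loose on the bench to the far right. Origin: centre of its underside.
- jar: Bystander: a closed amber glass jar, 56 mm across, 90 mm high, loose on the bench at the right. Origin: centre of its underside.
Things that resemble listed ones, but are neither listed nor needed, are in the scene too. Leave any purple or yellow look-alike of the case_right alone.

How it is judged (in metres and radians):
On the way, in this order (a step that is already met when the one before it is completed fails the run):
1. the left case is off the bench with its far (+x) end tipped up (height (world z) of case_left above 0.03 m and angle between case_left's own x axis and vertical below 1.4308 rad and contact force between case_left and the fingers above 1 N), for 0.05 s.
2. then the left case is off the bench with its far end tipped down (height (world z) of case_left above 0.03 m and angle between case_left's own x axis and vertical above 1.7108 rad and contact force between case_left and the fingers above 1 N), for 0.05 s.
3. the middle case is off the bench with its far (+x) end tipped up (height (world z) of case_middle above 0.03 m and angle between case_middle's own x axis and vertical below 1.4308 rad and contact force between case_middle and the fingers above 1 N), for 0.05 s.
4. then the middle case is off the bench with its far end tipped down (height (world z) of case_middle above 0.03 m and angle between case_middle's own x axis and vertical above 1.7108 rad and contact force between case_middle and the fingers above 1 N), for 0.05 s.
5. the right case is off the bench with its far (+x) end tipped up (height (world z) of case_right above 0.03 m and angle between case_right's own x axis and vertical below 1.4308 rad and contact force between case_right and the fingers above 1 N), for 0.05 s.
6. then the right case is off the bench with its far end tipped down (height (world z) of case_right above 0.03 m and angle between case_right's own x axis and vertical above 1.7108 rad and contact force between case_right and the fingers above 1 N), for 0.05 s.
At the end, for the whole second after the job is handed in: The case with the ball is held still by the fingers, underside 100 to 350 mm above the bench, its middle within 50 mm of the tray's in plan, level within 0.2 rad, clear of the tray; the other two are let go, flat on the bench (0.08 rad), at rest, within 60 mm of their starts (((distance between ball_c0 and case_left below 0.075 m and height (world z) of case_left between 0.1 and 0.35 m and horizontal distance between case_left and tray below 0.05 m and angle between case_left's own z axis and vertical below 0.2 rad and linear speed of case_left below 0.06 m/s and contact force between case_left and the fingers above 2 N and contact force between case_left and tray below 0.1 N and height (world z) of case_middle between -0.006 and 0.006 m and angle between each of case_middle, case_right's own z axis and vertical below 0.08 rad and distance of each of case_middle, case_right from where it was at the start of the episode below 0.06 m and linear speed of each of case_middle, case_right below 0.02 m/s and contact force between each of case_middle, case_right and the fingers below 0.2 N and height (world z) of case_right between -0.006 and 0.006 m) or (distance between ball_c0 and case_middle below 0.075 m and height (world z) of case_middle between 0.1 and 0.35 m and horizontal distance between case_middle and tray below 0.05 m and angle between case_middle's own z axis and vertical below 0.2 rad and linear speed of case_middle below 0.06 m/s and contact force between case_middle and the fingers above 2 N and contact force between case_middle and tray below 0.1 N and height (world z) of case_left between -0.006 and 0.006 m and angle between each of case_left, case_right's own z axis and vertical below 0.08 rad and distance of each of case_left, case_right from where it was at the start of the episode below 0.06 m and linear speed of each of case_left, case_right below 0.02 m/s and contact force between each of case_left, case_right and the fingers below 0.2 N and height (world z) of case_right between -0.006 and 0.006 m) or (distance between ball_c0 and case_right below 0.075 m and height (world z) of case_right between 0.1 and 0.35 m and horizontal distance between case_right and tray below 0.05 m and angle between case_right's own z axis and vertical below 0.2 rad and linear speed of case_right below 0.06 m/s and contact force between case_right and the fingers above 2 N and contact force between case_right and tray below 0.1 N and height (world z) of case_left between -0.006 and 0.006 m and angle between each of case_left, case_middle's own z axis and vertical below 0.08 rad and distance of each of case_left, case_middle from where it was at the start of the episode below 0.06 m and linear speed of each of case_left, case_middle below 0.02 m/s and contact force between each of case_left, case_middle and the fingers below 0.2 N and height (world z) of case_middle between -0.006 and 0.006 m))); the arm keeps its last pose, push and grip.
It fails at once if a bystander (beaker, sieve or jar) is pushed or tipped by more than 30 mm (distance of any of beaker, sieve, jar from where it was at the start of the episode above 0.03 m or angle between any of beaker, sieve, jar's own z axis and vertical above 0.5 rad).
It also fails if it takes over 72 s, if anything falls off the work surface, if the arm or the gripper's body presses on something with over 40 N, if the wrist force passes 120 N, or if a joint passes its speed limit or range.

## Robot

A 6-joint arm with a two-finger parallel gripper is mounted at the origin on the work surface. World frame = base frame: x ahead of the robot, y to its left, z up, the work surface at z = 0. Lengths are in m, angles in degrees, forces in N, time in s.
With the tool pointing down it reaches from about 0.275 to 0.975 m from the base axis. Payload 8.4 kg.
Tool frame: the origin (TCP) lies at the very end of the fingers, on their centre line; the grasp point (between the pads) lies 19 mm behind it; z points along the fingers, y is the line along which they close (so a half turn about z gives the same grasp; the last joint's range is limited). The gripper opens to 92 mm and grips with 3 to 60 N. Pads are 20 mm wide; open, the fingers measure 128 mm over their backs; the gripper's body (75 mm by 189 mm) begins 69 mm behind the grasp point.
Start: joints at [63.289, 20.225, 93.587, -0, 66.188, -0.138], TCP at [0.28, 0.559, 0.215] pointing down, gripper open.
Joint ranges: [-150.9, 150.9], [-52.94, 120.26], [3.33, 152.33], [-74.26, 254.26], [0, 154.13], [-172.89, 172.89]. Speed limits (degrees/s): [127.2, 127.2, 159.86, 180, 180, 180].

## Interface

Orientations are given as a 3x3 rotation matrix whose columns are the frame's x, y, z axes.
In Python, from rig import ctrl, vision gives the robot as it stands.
- The arm moves only by the tool step_arm, never from a script. Its argument "targets" is a list of rows, each an object of numbers: "gripper": the finger opening in mm, from 0 to 91.9; "tx", "ty", "tz": the shift along the tool's x, y, z in mm; "twist": the turn about the tool's z in rad. In form: [{"gripper": .., "tx": .., "ty": .., "tz": .., "twist": ..}, ...]. A call has 1 to 12 rows; each row is the pose to reach, as a shift and turn from the pose commanded when the call began, along the tool's axes at that moment; what a row does not reach only later rows make up. A row lasts 1/8 s, in which the tool goes at most 62.5 mm and 10.7 degrees, less where a joint would pass 70% of its speed; a pose out of reach is approached as far as the arm can. A call with a gripper value outside its range is refused whole. The fingers move at their own pace and stop on an object; the grip force is fixed at half the most. Time passes only in rows, so rows that repeat a pose let the fingers close. It gives the time, the measured TCP pose, the force, the opening and the grip force at its end, in the units of the state.
- ctrl.get_state(): the state, without advancing time (a new reading comes with each control period).
- vision.get_image(name): name is "scene" or "top"; returns a dict with "color" (480x640x3 uint8, red, green, blue), "fx", "fy", "cx", "cy" (pixels), "xyz" and "rotation" of the camera in the world. Camera axes: x right, y down, z forward; pixel columns grow to the right and rows downward; lengths in m; the calibration is good to about 2 mm. A picture is of the moment at which its call begins. There is no depth.
- ctrl.hand_in(): hands the job in; it is judged then, once.
The state is a dict: "time": time; "joint_positions": joint angles; "joint_vel": joint speeds; "joint_efforts": joint torques, N m; "tool_pos": TCP position; "tcp_rot": TCP orientation; "ft_force": force on the tool from outside, world axes, zero at the start; "moment": the same for the moment, N m; "grip_width": finger opening in m; "gripper_force": force on a finger pad.
Only numpy, scipy, OpenCV 4.12 (cv2) and the standard library are available. Lean on these libraries where they do the work, as an engineer would, in place of code of your own. Each camera call takes 0.05 s, during which the arm holds its last target. There are 200 camera calls.

## Working session

There is one attempt and no reset: what is moved stays moved. The work goes in short steps, Python scripts to look and compute and a tool call to move; the robot and the scene stay as the last step left them, time stands still between calls to the robot, and variables do not carry over. Pictures are saved under pics/ and viewed, at most 10 in all, crops included, and the job is handed in when it is done.

Besides the shell and the picture viewer there is one more tool, called after ">>>" as name(argument=value, ...) on one line, values as JSON. step_arm: Moves the arm, as the interface text tells. Its arguments: {"type":"object","properties":{"targets":{"type":"array","items":{"type":"object","properties":{"gripper":{"type":"number"},"tx":{"type":"number"},"ty":{"type":"number"},"tz":{"type":"number"},"twist":{"type":"number"}}}}},"required":["targets"]}

```bash
ls; mkdir -p pics; python3 - <<'E'
from rig import ctrl, vision
import cv2,numpy as np
s=ctrl.get_state(); print(s)
for n in("scene","top"):
    d=vision.get_image(n); cv2.imwrite(f"pics/{n}0.png",d["color"][:,:,::-1]); np.save(f"pics/{n}0.npy",d,allow_pickle=True)
    print(n,{k:v for k,v in d.items() if k!="color"})
E
```

```text
pics
{'time': 0.0, 'joint_positions': array([ 6.32894446e+01,  2.02624552e+01,  9.36266406e+01, -1.79504455e-03,
        6.61888447e+01, -1.38701284e-01]), 'joint_vel': array([ 0.03817988, -0.1056305 , -0.11567324, -0.06307841, -0.05180786,
       -0.10429646]), 'joint_efforts': array([ 9.57253178e-04, -5.93841648e+01, -3.34221876e+01,  6.98087155e-02,
        2.32927658e-02, -1.21710677e-04]), 'tool_pos': array([0.27938043, 0.55854556, 0.21388223]), 'tcp_rot': array([[-8.94379760e-01,  4.47308062e-01, -5.85836597e-04],
       [ 4.47308445e-01,  8.94378917e-01, -1.22804012e-03],
       [-2.53523455e-05, -1.36038389e-03, -9.99999074e-01]]), 'ft_force': array([-0.15428299,  0.0066615 , -0.44476439]), 'moment': array([0.00465253, 0.02053293, 0.02451251]), 'gripper_force': 0.0, 'grip_width': 0.09178113281631126}
scene {'fx': 446.12528482589073, 'fy': 446.12528482589073, 'cx': 317.9679906402417, 'cy': 236.94497244739375, 'xyz': array([0.9288635 , 0.1517973 , 0.82030199]), 'rotation': array([[-0.44717812,  0.75534436, -0.47904763],
       [ 0.8943752 ,  0.37091778, -0.25002601],
       [-0.01116845, -0.54025448, -0.84142757]])}
top {'fx': 434.6261134596054, 'fy': 434.6261134596054, 'cx': 322.8651401936063, 'cy': 242.3126904199968, 'xyz': array([ 0.45311813, -0.07355971,  1.12953539]), 'rotation': array([[-0.02502132, -0.99824528,  0.05366834],
       [-0.9996545 ,  0.02541677,  0.0066984 ],
       [-0.00805072, -0.0534822 , -0.99853635]])}
```

View pics/scene0.png

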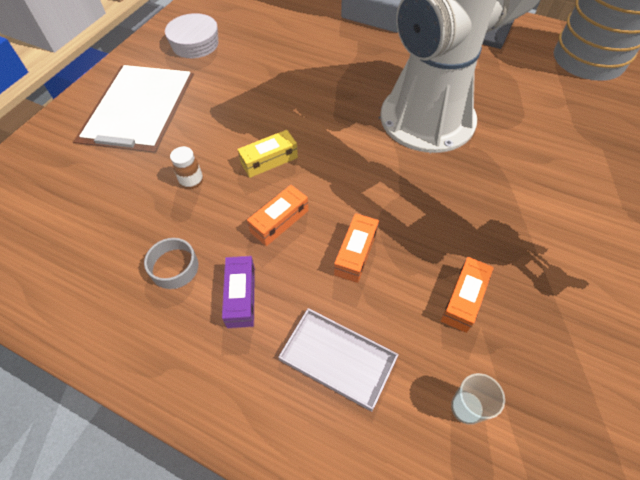

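View pics/top0.png

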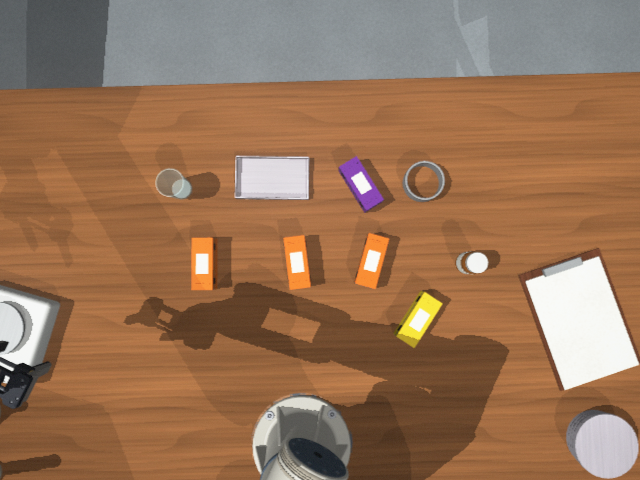

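Both pictures show three orange cases. In the top view they are left (203,263), middle (297,262) and right (372,261). The tray is at (272,178), the beaker at (173,184), the sieve at (424,181), the jar at (473,262), and the purple and yellow look-alikes at (361,184) and (420,319).

```bash
cat > h.py <<'E'
import cv2,numpy as np
from rig import ctrl,vision
def ray(d,uv,z):
    p=np.array([(uv[0]-d["cx"])/d["fx"],(uv[1]-d["cy"])/d["fy"],1.]); w=d["rotation"]@p
    return d["xyz"]+w*(z-d["xyz"][2])/w[2]
def cases(d,z=0.05,lab=True):
    hsv=cv2.cvtColor(d["color"],cv2.COLOR_RGB2HSV)
    m=cv2.inRange(hsv,(5,215,150),(16,255,255))
    m=cv2.morphologyEx(m,cv2.MORPH_OPEN,np.ones((3,3)))
    m=cv2.morphologyEx(m,cv2.MORPH_CLOSE,np.ones((5,5)))
    out=[]
    for c in cv2.findContours(m,cv2.RETR_EXTERNAL,cv2.CHAIN_APPROX_NONE)[0]:
        if cv2.contourArea(c)<500: continue
        r=cv2.minAreaRect(c); b=cv2.boxPoints(r)
        e=max((b[1]-b[0],b[2]-b[1]),key=np.linalg.norm)
        a=ray(d,r[0]-e/2,z);f=ray(d,r[0]+e/2,z); v=f-a; v=v if v[0]>0 else -v
        msk=np.zeros(m.shape,np.uint8); cv2.fillPoly(msk,[cv2.convexHull(c)],255)
        w=cv2.inRange(hsv,(0,0,170),(180,70,255))&msk
        M=cv2.moments(w,True); l=ray(d,(M["m10"]/M["m00"],M["m01"]/M["m00"]),z) if M["m00"]>20 else None
        out.append((np.round(ray(d,r[0],z),3),l if l is None else np.round(l,3),round(float(np.degrees(np.arctan2(v[1],v[0]))),1),round(float(np.linalg.norm(v)),3),np.round(r[1])))
    return out
E
python3 - <<'E'
from h import *
for n in("top","scene"):
    d=np.load(f"pics/{n}0.npy",allow_pickle=True).item()
    print(n); [print(c) for c in cases(d)]
d=np.load("pics/top0.npy",allow_pickle=True).item()
for n,uv,z in(("tray",(272,178),.018),("beaker",(182,188),0),("sieve",(424,181),.02),("jar",(473,262),.045),("purple",(361,184),.05)):print(n,ray(d,uv,z).round(3))
E
```

```text
top
scene
tray [0.683 0.061 0.018]
beaker [0.666 0.3   0.   ]
sieve [ 0.664 -0.33   0.02 ]
jar [ 0.453 -0.438  0.045]
purple [ 0.655 -0.165  0.05 ]
```

```bash
python3 - <<'E'
from h import *
d=np.load("pics/top0.npy",allow_pickle=True).item()
h=cv2.cvtColor(d["color"],cv2.COLOR_RGB2HSV)
for u,v in((203,245),(297,242),(375,242),(372,280),(300,282),(330,262)):print(h[v,u])
E
sed -i 's/(5,215,150),(16,255,255)/(4,200,150),(14,255,255)/' h.py; python3 - <<'E'
from h import *
for n in("top","scene"):
    d=np.load(f"pics/{n}0.npy",allow_pickle=True).item()
    print(n); [print(c) for c in cases(d)]
E
```

```text
[ 14 193 249]
[ 14 198 249]
[ 13 200 243]
[ 14 203 247]
[ 14 199 249]
[ 13 149 169]
top
scene
```

```bash
sed -i 's/(4,200,150),(14,255,255)/(4,172,190),(18,255,255)/' h.py; python3 - <<'E'
from h import *
for n in("top","scene"):
    d=np.load(f"pics/{n}0.npy",allow_pickle=True).item()
    print(n); [print(c) for c in cases(d)]
E
```

```text
top
(array([0.467, 0.237, 0.05 ]), array([0.466, 0.237, 0.05 ]), -0.6, 0.129, array([52., 21.]))
(array([0.464, 0.   , 0.05 ]), array([ 0.464, -0.   ,  0.05 ]), 5.9, 0.131, array([53., 22.]))
(array([ 0.463, -0.186,  0.05 ]), array([ 0.463, -0.186,  0.05 ]), -17.2, 0.131, array([22., 53.]))
scene
(array([0.469, 0.234, 0.05 ]), array([0.466, 0.235, 0.05 ]), 0.1, 0.135, array([30., 61.]))
(array([ 0.473, -0.176,  0.05 ]), array([ 0.463, -0.188,  0.05 ]), -17.8, 0.134, array([31., 59.]))
```

>>> step_arm(targets=[{"gripper": 91.9, "ty": 60}, {"gripper": 91.9, "ty": 120}, {"gripper": 91.9, "ty": 180}, {"gripper": 91.9, "ty": 240}, {"gripper": 91.9, "ty": 300}, {"gripper": 91.9, "ty": 360}, {"gripper": 91.9, "ty": 420}, {"gripper": 91.9, "ty": 480}, {"gripper": 91.9, "ty": 540}])

```text
schema error: expected keys gripper, tx, ty, tz, twist
```

>>> step_arm(targets=[{"gripper": 91.9, "tx": 0, "ty": 60, "tz": 0, "twist": 0}, {"gripper": 91.9, "tx": 0, "ty": 120, "tz": 0, "twist": 0}, {"gripper": 91.9, "tx": 0, "ty": 180, "tz": 0, "twist": 0}, {"gripper": 91.9, "tx": 0, "ty": 240, "tz": 0, "twist": 0}, {"gripper": 91.9, "tx": 0, "ty": 300, "tz": 0, "twist": 0}, {"gripper": 91.9, "tx": 0, "ty": 360, "tz": 0, "twist": 0}, {"gripper": 91.9, "tx": 0, "ty": 420, "tz": 0, "twist": 0}, {"gripper": 91.9, "tx": 0, "ty": 480, "tz": 0, "twist": 0}])

```text
time: 1.1
tool_pos: [0.4646, 0.9289, 0.2042]
tcp_rot: [[-0.894, 0.447, 0.014], [0.447, 0.894, 0.029], [0.0, 0.032, -0.999]]
ft_force: [34.7, 71.3, 40.2]
grip_width: 0.0917
gripper_force: 0.0
```

>>> step_arm(targets=[{"gripper": 91.9, "tx": 0, "ty": 20, "tz": 0, "twist": 0}, {"gripper": 91.9, "tx": 0, "ty": 40, "tz": 0, "twist": 0}, {"gripper": 91.9, "tx": 0, "ty": 60, "tz": 0, "twist": 0}, {"gripper": 91.9, "tx": 0, "ty": 80, "tz": 0, "twist": 0}])

```text
time: 1.6
tool_pos: [0.4753, 0.9502, 0.1979]
tcp_rot: [[-0.894, 0.445, 0.042], [0.447, 0.89, 0.083], [0.0, 0.093, -0.996]]
ft_force: [-0.6, 1.1, 0.7]
grip_width: 0.0922
gripper_force: 0.0
```

```bash
python3 -c "
from rig import ctrl
s=ctrl.get_state()
for k in s: print(k,s[k].round(3) if hasattr(s[k],'round') else s[k])"
```

```text
time 1.6
joint_positions [ 6.33440e+01  7.10210e+01  3.33300e+00  9.00000e-03  1.00305e+02
 -8.20000e-02]
joint_vel [-0.046  2.087  0.073  0.071 -7.402  0.02 ]
joint_efforts [ 1.00000e-03 -1.09397e+02 -4.29910e+01  7.40000e-02 -3.03000e-01
  7.00000e-03]
tool_pos [0.475 0.95  0.198]
tcp_rot [[-0.894  0.445  0.042]
 [ 0.447  0.89   0.083]
 [ 0.     0.093 -0.996]]
ft_force [-0.551  1.056  0.674]
moment [-0.025  0.03   0.017]
gripper_force 0.0
grip_width 0.09217670163680862
```

>>> step_arm(targets=[{"gripper": 91.9, "tx": 0, "ty": -60, "tz": 0, "twist": 0}, {"gripper": 91.9, "tx": 0, "ty": -120, "tz": 0, "twist": 0}, {"gripper": 91.9, "tx": 0, "ty": -180, "tz": 0, "twist": 0}, {"gripper": 91.9, "tx": 0, "ty": -220, "tz": 0, "twist": 0}])

```text
time: 2.1
tool_pos: [0.4002, 0.8002, 0.1832]
tcp_rot: [[-0.894, 0.445, 0.042], [0.447, 0.89, 0.085], [-0.0, 0.095, -0.996]]
ft_force: [-0.3, 1.3, 0.3]
grip_width: 0.0918
gripper_force: 0.0
```

>>> step_arm(targets=[{"gripper": 91.9, "tx": 0, "ty": -55, "tz": -5, "twist": 0}, {"gripper": 91.9, "tx": 0, "ty": -110, "tz": -10, "twist": 0}, {"gripper": 91.9, "tx": 0, "ty": -170, "tz": -15, "twist": 0}, {"gripper": 91.9, "tx": 0, "ty": -230, "tz": -20, "twist": 0}, {"gripper": 91.9, "tx": 0, "ty": -290, "tz": -25, "twist": 0}, {"gripper": 91.9, "tx": 0, "ty": -350, "tz": -30, "twist": 0}, {"gripper": 91.9, "tx": 0, "ty": -410, "tz": -35, "twist": 0}, {"gripper": 91.9, "tx": 0, "ty": -470, "tz": -40, "twist": 0}, {"gripper": 91.9, "tx": 0, "ty": -530, "tz": -45, "twist": 0}, {"gripper": 91.9, "tx": 0, "ty": -590, "tz": -55, "twist": 0}, {"gripper": 91.9, "tx": 0, "ty": -630, "tz": -60, "twist": 0}, {"gripper": 91.9, "tx": 0, "ty": -670, "tz": -60, "twist": 0}])

```text
time: 3.6
tool_pos: [0.0998, 0.1994, 0.1831]
tcp_rot: [[-0.894, 0.445, 0.043], [0.447, 0.89, 0.085], [-0.0, 0.095, -0.995]]
ft_force: [0.3, 0.4, 1.3]
grip_width: 0.0917
gripper_force: 0.0
```

```bash
cat > st.py <<'E'
from rig import ctrl
import numpy as np
s=ctrl.get_state()
R=s["tcp_rot"]
print("q",s["joint_positions"].round(1),"p",s["tool_pos"].round(4),"z",R[:,2].round(3),"yaw_y",np.degrees(np.arctan2(R[1,1],R[0,1])).round(1),"F",s["ft_force"].round(2),"M",s["moment"].round(3),"w",round(s["grip_width"],4),round(s["gripper_force"],1),"t",s["time"])
E
python3 st.py
```

```text
q [ 63.  -23.5 140.2   0.   57.9  -0.5] p [0.0998 0.1994 0.1831] z [ 0.043  0.085 -0.995] yaw_y 63.4 F [0.31 0.36 1.33] M [-0.021  0.017 -0.007] w 0.0917 0.0 t 3.6
```

```bash
python3 - <<'E'
import numpy as np
D=[(20.26,93.63,180.08,.6245,.2139),(71.02,3.33,174.655,1.0625,.1979),(-23.5,140.2,174.6,.223,.1831)]
A=[];b=[]
for q2,q3,s,r,z in D:
    u,v,s=np.radians([q2,q2+q3,s])
    A+=[[1,0,np.sin(u),np.sin(v),np.cos(v),np.sin(s)],[0,1,np.cos(u),np.cos(v),-np.sin(v),np.cos(s)]];b+=[r,z]
x,res,rk,sv=np.linalg.lstsq(np.array(A),b,rcond=None);print("a,H,L1,L2,e,L3",x.round(3),sv.round(3))
# guess L3 variants: fix a=0
x2=np.linalg.lstsq(np.array(A)[:,1:],b,rcond=None);print(x2[0].round(3),x2[1])
E
```

```text
a,H,L1,L2,e,L3 [0.007 0.278 0.564 0.491 0.066 0.334] [3.224 2.454 1.173 0.432 0.153 0.005]
[0.298 0.568 0.494 0.058 0.364] [3.0920887e-08]
```

```bash
cat > go.py <<'E'
# usage: go.py yaw_y_deg x,y,z x,y,z ... -> shifts (mm) in tool axes from the present pose; yaw_y = wanted heading of tool y (mod 180 -> nearest)
import sys,numpy as np
from rig import ctrl
def shifts(pts,yaw=None):
    s=ctrl.get_state();R=s["tcp_rot"];p=s["tool_pos"]
    for q in pts: print((R.T@(np.array(q)-p)*1000).round(0))
    if yaw is not None:
        cur=np.degrees(np.arctan2(R[1,1],R[0,1])); dl=(yaw-cur+90)%180-90
        print("twist",round(-np.radians(dl),3),"or",round(-np.radians(dl)-np.sign(-dl)*np.pi,3),"q6",s["joint_positions"][5].round(1))
if __name__=="__main__":
    y=None if sys.argv[1]=="-" else float(sys.argv[1])
    shifts([list(map(float,a.split(","))) for a in sys.argv[2:]],y)
E
python3 go.py - .42,.1,.45 .45,-.2,.5
python3 - <<'E'
import numpy as np
d=np.load("pics/scene0.npy",allow_pickle=True).item()
for P in((-.15,-.86,.5),(-.15,-.86,.8),(0,-.87,.4),(-.39,-.78,.5),(0,-.95,0)):
    c=d["rotation"].T@(np.array(P)-d["xyz"]);print(P,c[0]/c[2]*d["fx"]+d["cx"],c[1]/c[2]*d["fy"]+d["cy"],c[2])
E
```

```text
[-331.   79. -261.]
[-492. -169. -335.]
(-0.15, -0.86, 0.5) 138.15305104170386 -199.67195727368062 1.0393135733836885
(-0.15, -0.86, 0.8) 78.56986463009937 -431.6254733157898 0.7868853010881887
(0, -0.87, 0.4) 108.97394484076611 -124.29969922793117 1.0540994464630855
(-0.39, -0.78, 0.5) 223.56081722409914 -222.74510911721245 1.1342829237081045
(0, -0.95, 0) 140.58609861205312 25.96943641611793 1.4106725569897707
```

>>> step_arm(targets=[{"gripper": 91.9, "tx": -47, "ty": 11, "tz": -37, "twist": 0}, {"gripper": 91.9, "tx": -94, "ty": 22, "tz": -74, "twist": 0}, {"gripper": 91.9, "tx": -141, "ty": 33, "tz": -111, "twist": 0}, {"gripper": 91.9, "tx": -188, "ty": 44, "tz": -148, "twist": 0}, {"gripper": 91.9, "tx": -236, "ty": 56, "tz": -185, "twist": 0}, {"gripper": 91.9, "tx": -283, "ty": 60, "tz": -223, "twist": 0}, {"gripper": 91.9, "tx": -331, "ty": 50, "tz": -261, "twist": 0}, {"gripper": 91.9, "tx": -361, "ty": 0, "tz": -280, "twist": 0}, {"gripper": 91.9, "tx": -391, "ty": -50, "tz": -300, "twist": 0}, {"gripper": 91.9, "tx": -420, "ty": -100, "tz": -320, "twist": 0}, {"gripper": 91.9, "tx": -450, "ty": -150, "tz": -335, "twist": 0}, {"gripper": 91.9, "tx": -460, "ty": -205, "tz": -355, "twist": 0}])

```text
time: 5.1
tool_pos: [0.4058, -0.2208, 0.5191]
tcp_rot: [[-0.894, 0.445, 0.044], [0.448, 0.891, 0.075], [-0.006, 0.087, -0.996]]
ft_force: [0.8, 1.3, -0.0]
grip_width: 0.0919
gripper_force: 0.0
```

```bash
python3 st.py; python3 go.py - .3,-.45,.68 -.03,-.60,.75 -.11,-.60,.75 -.13,-.71,.84
```

```text
q [-32.6  -3.6  85.    5.1  98.8 -95.3] p [ 0.4058 -0.2208  0.5191] z [ 0.044  0.075 -0.996] yaw_y 63.4 F [ 0.84  1.26 -0.03] M [-0.067 -0.041 -0.037] w 0.0919 0.0 t 5.1
[  -9. -237. -182.]
[ 219. -512. -278.]
[ 290. -548. -281.]
[ 258. -647. -380.]
```

>>> step_arm(targets=[{"gripper": 91.9, "tx": -2, "ty": -47, "tz": -36, "twist": 0.11}, {"gripper": 91.9, "tx": -4, "ty": -94, "tz": -72, "twist": 0.22}, {"gripper": 91.9, "tx": -6, "ty": -142, "tz": -109, "twist": 0.33}, {"gripper": 91.9, "tx": -8, "ty": -190, "tz": -145, "twist": 0.44}, {"gripper": 91.9, "tx": -9, "ty": -237, "tz": -182, "twist": 0.55}, {"gripper": 91.9, "tx": 30, "ty": -283, "tz": -198, "twist": 0.66}, {"gripper": 91.9, "tx": 68, "ty": -328, "tz": -214, "twist": 0.77}, {"gripper": 91.9, "tx": 106, "ty": -374, "tz": -230, "twist": 0.88}, {"gripper": 91.9, "tx": 144, "ty": -420, "tz": -246, "twist": 1.0}, {"gripper": 91.9, "tx": 181, "ty": -466, "tz": -262, "twist": 1.1}, {"gripper": 91.9, "tx": 219, "ty": -512, "tz": -278, "twist": 1.2}, {"gripper": 91.9, "tx": 280, "ty": -543, "tz": -280, "twist": 1.28}])

```text
time: 6.6
tool_pos: [-0.094, -0.5998, 0.7493]
tcp_rot: [[0.173, 0.984, 0.038], [0.982, -0.175, 0.073], [0.079, 0.025, -0.997]]
ft_force: [-0.3, -0.7, -0.6]
grip_width: 0.0922
gripper_force: 0.0
```

```bash
python3 st.py; python3 go.py - -.11,-.60,.75 -.13,-.68,.83 -.145,-.74,.90
```

```text
q [-99.9  24.5  22.2   2.2 137.8 -88.3] p [-0.094  -0.5998  0.7493] z [ 0.038  0.073 -0.997] yaw_y -10.1 F [-0.34 -0.75 -0.56] M [-0.141  0.077  0.03 ] w 0.0922 0.0 t 6.6
[ -3. -16.  -1.]
[-79. -19. -88.]
[-135.  -22. -162.]
```

>>> step_arm(targets=[{"gripper": 91.9, "tx": -30, "ty": -10, "tz": -33, "twist": 0}, {"gripper": 91.9, "tx": -55, "ty": -15, "tz": -60, "twist": 0}, {"gripper": 91.9, "tx": -79, "ty": -19, "tz": -88, "twist": 0}, {"gripper": 91.9, "tx": -95, "ty": -20, "tz": -100, "twist": 0}])

```text
time: 7.1
tool_pos: [-0.106, -0.5562, 0.8014]
tcp_rot: [[0.168, 0.985, 0.049], [0.975, -0.173, 0.139], [0.145, 0.024, -0.989]]
ft_force: [0.6, -0.5, 0.9]
grip_width: 0.0918
gripper_force: 0.0
```

```bash
python3 st.py
```

```text
q [-101.7   30.9    3.3    2.6  154.1  -89.5] p [-0.106  -0.5562  0.8014] z [ 0.049  0.139 -0.989] yaw_y -10.0 F [ 0.58 -0.49  0.88] M [-0.088  0.084  0.028] w 0.0918 0.0 t 7.1
```

```bash
python3 go.py - -.115,-.60,.68 -.13,-.66,.68 -.14,-.70,.68 -.15,-.76,.68
```

```text
[-62.  -4. 114.]
[-123.   -9.  104.]
[-164.  -12.   98.]
[-224.  -11.   90.]
```

>>> step_arm(targets=[{"gripper": 91.9, "tx": -30, "ty": -2, "tz": 55, "twist": 0}, {"gripper": 91.9, "tx": -62, "ty": -4, "tz": 114, "twist": 0}, {"gripper": 91.9, "tx": -95, "ty": -7, "tz": 110, "twist": 0}, {"gripper": 91.9, "tx": -123, "ty": -9, "tz": 104, "twist": 0}, {"gripper": 91.9, "tx": -145, "ty": -11, "tz": 100, "twist": 0}, {"gripper": 91.9, "tx": -164, "ty": -12, "tz": 98, "twist": 0}, {"gripper": 91.9, "tx": -195, "ty": -12, "tz": 94, "twist": 0}, {"gripper": 91.9, "tx": -224, "ty": -11, "tz": 90, "twist": 0}])

```text
time: 8.1
tool_pos: [-0.1436, -0.7317, 0.6487]
tcp_rot: [[0.169, 0.985, 0.044], [0.979, -0.173, 0.112], [0.118, 0.024, -0.993]]
ft_force: [0.6, 0.3, -0.1]
grip_width: 0.0918
gripper_force: 0.0
```

```bash
python3 st.py
```

```text
q [-101.8   43.2    3.3    1.8  140.2  -90.6] p [-0.1436 -0.7317  0.6487] z [ 0.044  0.112 -0.993] yaw_y -9.9 F [ 0.6   0.27 -0.11] M [-0.101  0.093  0.031] w 0.0918 0.0 t 8.1
```

>>> step_arm(targets=[{"gripper": 91.9, "tx": -50, "ty": 0, "tz": -20, "twist": 0}, {"gripper": 91.9, "tx": -100, "ty": 0, "tz": -40, "twist": 0}, {"gripper": 91.9, "tx": -150, "ty": 0, "tz": -60, "twist": 0}, {"gripper": 91.9, "tx": -200, "ty": 0, "tz": -80, "twist": 0}])

```text
time: 8.6
tool_pos: [-0.1509, -0.7814, 0.6049]
tcp_rot: [[0.171, 0.985, 0.037], [0.982, -0.173, 0.074], [0.079, 0.024, -0.997]]
ft_force: [-0.6, -0.5, -0.1]
grip_width: 0.092
gripper_force: 0.0
```

```bash
python3 st.py
```

```text
q [-101.6   46.2    3.3    1.8  135.   -90.5] p [-0.1509 -0.7814  0.6049] z [ 0.037  0.074 -0.997] yaw_y -10.0 F [-0.57 -0.49 -0.1 ] M [-0.105  0.108 -0.033] w 0.092 0.0 t 8.6
```

>>> step_arm(targets=[{"gripper": 91.9, "tx": -50, "ty": 0, "tz": -35, "twist": 0}, {"gripper": 91.9, "tx": -100, "ty": 0, "tz": -70, "twist": 0}, {"gripper": 91.9, "tx": -150, "ty": 0, "tz": -105, "twist": 0}, {"gripper": 91.9, "tx": -200, "ty": 0, "tz": -140, "twist": 0}, {"gripper": 91.9, "tx": -250, "ty": 0, "tz": -175, "twist": 0}, {"gripper": 91.9, "tx": -300, "ty": 0, "tz": -210, "twist": 0}])

```text
time: 9.35
tool_pos: [-0.1546, -0.8108, 0.5865]
tcp_rot: [[0.172, 0.985, 0.029], [0.984, -0.173, 0.03], [0.035, 0.024, -0.999]]
ft_force: [-0.2, -0.3, -0.1]
grip_width: 0.0918
gripper_force: 0.0
```

```bash
python3 st.py
```

```text
q [-101.5   47.4    3.4    1.7  131.2  -90.4] p [-0.1546 -0.8108  0.5865] z [ 0.029  0.03  -0.999] yaw_y -10.0 F [-0.25 -0.26 -0.13] M [-0.062  0.081  0.035] w 0.0918 0.0 t 9.35
```

```bash
python3 go.py 89.4 .12,-.65,.5 .42,-.3,.35 .45,-.05,.25 .466,.236,.12
```

```text
[203. 241.  99.]
[593. 472. 269.]
[841. 456. 377.]
[1121.  419.  516.]
twist 1.407 or -1.734 q6 -90.4
```

>>> step_arm(targets=[{"gripper": 91.9, "tx": 34, "ty": 40, "tz": 17, "twist": -0.14}, {"gripper": 91.9, "tx": 68, "ty": 80, "tz": 33, "twist": -0.28}, {"gripper": 91.9, "tx": 102, "ty": 120, "tz": 50, "twist": -0.42}, {"gripper": 91.9, "tx": 136, "ty": 160, "tz": 66, "twist": -0.56}, {"gripper": 91.9, "tx": 170, "ty": 200, "tz": 83, "twist": -0.7}, {"gripper": 91.9, "tx": 210, "ty": 241, "tz": 102, "twist": -0.84}, {"gripper": 91.9, "tx": 258, "ty": 270, "tz": 122, "twist": -0.98}, {"gripper": 91.9, "tx": 307, "ty": 299, "tz": 143, "twist": -1.12}, {"gripper": 91.9, "tx": 356, "ty": 328, "tz": 164, "twist": -1.26}, {"gripper": 91.9, "tx": 405, "ty": 357, "tz": 185, "twist": -1.4}, {"gripper": 91.9, "tx": 454, "ty": 386, "tz": 206, "twist": -1.54}, {"gripper": 91.9, "tx": 503, "ty": 415, "tz": 227, "twist": -1.7}])

```text
time: 10.85
tool_pos: [0.3482, -0.3788, 0.3872]
tcp_rot: [[-0.999, 0.039, 0.03], [0.04, 0.999, 0.03], [-0.029, 0.031, -0.999]]
ft_force: [1.0, -0.3, -0.2]
grip_width: 0.0921
gripper_force: 0.0
```

```bash
python3 st.py; python3 go.py 89.4 .45,-.05,.25 .466,.236,.12
```

```text
q [ -49.3    3.1   93.5    2.4   83.6 -137.3] p [ 0.3482 -0.3788  0.3872] z [ 0.03   0.03  -0.999] yaw_y 87.8 F [ 1.   -0.25 -0.22] M [-0.056 -0.012  0.028] w 0.0921 0.0 t 10.85
[-85. 328. 150.]
[-85. 610. 289.]
twist -0.029 or 3.113 q6 -137.3
```

>>> step_arm(targets=[{"gripper": 91.9, "tx": -16, "ty": 57, "tz": 26, "twist": -0.03}, {"gripper": 91.9, "tx": -32, "ty": 114, "tz": 52, "twist": -0.03}, {"gripper": 91.9, "tx": -48, "ty": 170, "tz": 78, "twist": -0.03}, {"gripper": 91.9, "tx": -64, "ty": 226, "tz": 104, "twist": -0.03}, {"gripper": 91.9, "tx": -75, "ty": 282, "tz": 130, "twist": -0.03}, {"gripper": 91.9, "tx": -80, "ty": 338, "tz": 152, "twist": -0.03}, {"gripper": 91.9, "tx": -85, "ty": 394, "tz": 180, "twist": -0.03}, {"gripper": 91.9, "tx": -85, "ty": 450, "tz": 207, "twist": -0.03}, {"gripper": 91.9, "tx": -85, "ty": 506, "tz": 235, "twist": -0.03}, {"gripper": 91.9, "tx": -85, "ty": 562, "tz": 262, "twist": -0.03}, {"gripper": 91.9, "tx": -85, "ty": 610, "tz": 289, "twist": -0.03}])

```text
time: 12.22
tool_pos: [0.4676, 0.2361, 0.1201]
tcp_rot: [[-0.999, 0.013, 0.031], [0.014, 0.999, 0.031], [-0.03, 0.032, -0.999]]
ft_force: [1.2, -1.2, 1.0]
grip_width: 0.0922
gripper_force: 0.0
```

```bash
python3 st.py; python3 go.py 89.4 .466,.236,.014
```

```text
q [ 26.1  16.8 112.6   1.1  48.3 -63.9] p [0.4676 0.2361 0.1201] z [ 0.031  0.031 -0.999] yaw_y 89.2 F [ 1.19 -1.22  1.02] M [ 0.001 -0.068 -0.012] w 0.0922 0.0 t 12.225
[  5.  -3. 106.]
twist -0.003 or 3.139 q6 -63.9
```

>>> step_arm(targets=[{"gripper": 91.9, "tx": 3, "ty": -1, "tz": 40, "twist": 0}, {"gripper": 91.9, "tx": 5, "ty": -3, "tz": 80, "twist": 0}, {"gripper": 91.9, "tx": 5, "ty": -3, "tz": 106, "twist": 0}, {"gripper": 91.9, "tx": 5, "ty": -3, "tz": 106, "twist": 0}, {"gripper": 40, "tx": 5, "ty": -3, "tz": 106, "twist": 0}, {"gripper": 40, "tx": 5, "ty": -3, "tz": 106, "twist": 0}, {"gripper": 40, "tx": 5, "ty": -3, "tz": 106, "twist": 0}, {"gripper": 40, "tx": 5, "ty": -3, "tz": 106, "twist": 0}])

```text
time: 13.22
tool_pos: [0.4659, 0.2344, 0.015]
tcp_rot: [[-0.999, 0.014, 0.031], [0.015, 0.999, 0.031], [-0.03, 0.032, -0.999]]
ft_force: [-0.4, 4.1, 3.6]
grip_width: 0.054
gripper_force: 2.2
```

```bash
python3 st.py; python3 go.py 0 .466,.236,.12 .466,.11,.125 .464,.071,.075 .464,.071,.047
```

```text
q [ 26.   26.5 116.2   1.5  35.  -64.4] p [0.4659 0.2344 0.015 ] z [ 0.031  0.031 -0.999] yaw_y 89.2 F [-0.38  4.13  3.58] M [0.818 0.065 0.031] w 0.054 2.2 t 13.225
[  -3.    5. -105.]
[  -5. -121. -114.]
[  -2. -161.  -65.]
[  -1. -162.  -37.]
twist 1.557 or -1.585 q6 -64.4
```

>>> step_arm(targets=[{"gripper": 40, "tx": 0, "ty": 0, "tz": 0, "twist": 0}, {"gripper": 40, "tx": 0, "ty": 2, "tz": -30, "twist": 0}, {"gripper": 40, "tx": -2, "ty": 4, "tz": -70, "twist": 0}, {"gripper": 40, "tx": -3, "ty": 5, "tz": -105, "twist": 0.16}, {"gripper": 40, "tx": -3, "ty": -10, "tz": -105, "twist": 0.34}, {"gripper": 40, "tx": -3, "ty": -35, "tz": -105, "twist": 0.52}, {"gripper": 40, "tx": -3, "ty": -60, "tz": -105, "twist": 0.7}, {"gripper": 40, "tx": -3, "ty": -90, "tz": -105, "twist": 0.88}, {"gripper": 40, "tx": -3, "ty": -110, "tz": -105, "twist": 1.06}, {"gripper": 40, "tx": -3, "ty": -135, "tz": -100, "twist": 1.24}, {"gripper": 40, "tx": -3, "ty": -155, "tz": -95, "twist": 1.42}, {"gripper": 40, "tx": -2, "ty": -161, "tz": -90, "twist": 1.56}])

```text
time: 14.72
tool_pos: [0.462, 0.0693, 0.099]
tcp_rot: [[0.009, 1.0, 0.029], [0.999, -0.01, 0.03], [0.03, 0.028, -0.999]]
ft_force: [-0.5, 0.7, -3.4]
grip_width: 0.0526
gripper_force: 29.5
```

```bash
python3 st.py; python3 go.py 0 .464,.071,.075 .464,.071,.049;  python3 -c "
from h import *
d=vision.get_image('scene');cv2.imwrite('pics/s1.png',d['color'][100:420,240:600,::-1])"
```

```text
q [  7.2  14.4 119.7   2.2  44.    6.2] p [0.462  0.0693 0.099 ] z [ 0.029  0.03  -0.999] yaw_y -0.6 F [-0.5   0.69 -3.45] M [-0.124  0.066  0.003] w 0.0526 29.5 t 14.725
[ 1.  1. 24.]
[ 0.  1. 50.]
twist -0.01 or 3.131 q6 6.2
```

View pics/s1.png

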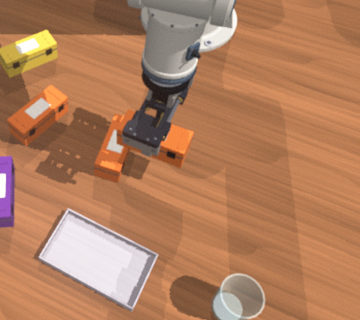

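The held left case shows beside the middle one at crop (165,140), spanning the gap as planned. I'll press its far end down onto the middle case's edge.

>>> step_arm(targets=[{"gripper": 40, "tx": 1, "ty": 1, "tz": 24, "twist": 0}, {"gripper": 40, "tx": 1, "ty": 1, "tz": 34, "twist": 0}, {"gripper": 40, "tx": 1, "ty": 1, "tz": 40, "twist": 0}, {"gripper": 40, "tx": 1, "ty": 1, "tz": 46, "twist": 0}, {"gripper": 40, "tx": 1, "ty": 1, "tz": 49, "twist": 0}])

```text
time: 15.4
tool_pos: [0.4648, 0.0747, 0.0512]
tcp_rot: [[0.003, 1.0, 0.029], [0.999, -0.004, 0.033], [0.033, 0.029, -0.999]]
ft_force: [-6.2, 12.3, 11.8]
grip_width: 0.052
gripper_force: 30.0
```

```bash
python3 st.py
```

```text
q [  7.7  19.6 121.    2.7  37.6   5.8] p [0.4648 0.0747 0.0512] z [ 0.029  0.033 -0.999] yaw_y -0.2 F [-6.23 12.33 11.85] M [ 1.625  1.111 -0.299] w 0.052 30.0 t 15.4
```

>>> step_arm(targets=[{"gripper": 40, "tx": 0, "ty": 0, "tz": -40, "twist": 0}, {"gripper": 40, "tx": 0, "ty": 0, "tz": -75, "twist": 0}, {"gripper": 40, "tx": 0, "ty": 0, "tz": -75, "twist": 0}, {"gripper": 40, "tx": 0, "ty": 0, "tz": -75, "twist": 0}, {"gripper": 40, "tx": 0, "ty": 0, "tz": -75, "twist": 0}, {"gripper": 40, "tx": 0, "ty": 0, "tz": -75, "twist": 0}, {"gripper": 40, "tx": 0, "ty": 0, "tz": -75, "twist": 0}])

```text
time: 16.27
tool_pos: [0.4625, 0.0706, 0.1248]
tcp_rot: [[0.003, 1.0, 0.028], [1.0, -0.004, 0.03], [0.03, 0.028, -0.999]]
ft_force: [-0.1, 0.1, -3.2]
grip_width: 0.052
gripper_force: 30.0
```

```bash
python3 st.py;python3 -c "
from h import *
d=vision.get_image('scene');cv2.imwrite('pics/s2.png',cv2.resize(d['color'][150:350,290:490,::-1],(600,600)))
d=vision.get_image('top');print(cases(d))"; python3 st.py
```

```text
q [  7.3  12.  118.5   2.1  47.7   6.2] p [0.4625 0.0706 0.1248] z [ 0.028  0.03  -0.999] yaw_y -0.2 F [-0.07  0.14 -3.19] M [-0.059  0.101  0.022] w 0.052 30.0 t 16.275
[]
q [  7.3  12.  118.5   2.1  47.7   6.2] p [0.4627 0.0706 0.1251] z [ 0.029  0.03  -0.999] yaw_y -0.2 F [ 0.01  0.07 -3.26] M [-0.056  0.056 -0.014] w 0.0516 30.0 t 16.375
```

View pics/s2.png

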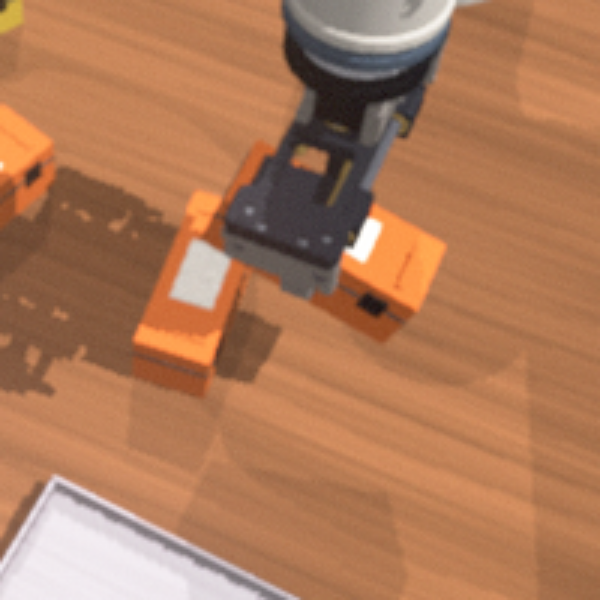

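The held case is at (350,250) in the enlarged crop, with its near end's top edge at (445,243)–(405,310). I'll compare that with projections for each tilt.

```bash
cat > proj.py <<'E'
import numpy as np
d=np.load("pics/scene0.npy",allow_pickle=True).item()
def proj(P):
    c=d["rotation"].T@(np.array(P)-d["xyz"]);return np.array([c[0]/c[2]*d["fx"]+d["cx"],c[1]/c[2]*d["fy"]+d["cy"]])
def end(p,t,s,y=1):
    # pivot above TCP 19mm; end at distance 65 along +-y, top 16 above pivot; t=tilt (deg) end s up
    t=np.radians(t)
    Y=p[1]+s*(65*np.cos(t))/1000 - s*.016*np.sin(t); Z=p[2]+.019+(65*np.sin(t))/1000+.016*np.cos(t)
    return [proj((p[0]+dx,Y,Z)).round(1) for dx in(-.026,.026)]
E
python3 - <<'E'
from proj import *
for t in(0,-5,-10,-15,-20):print(t,end((.4626,.0706,.125),t,1))
print("seen",(445/3+290,243/3+150),(405/3+290,310/3+150))
E
```

```text
0 [array([437.4, 225.1]), array([427.8, 247.5])]
-5 [array([437.4, 227.1]), array([427.8, 249.4])]
-10 [array([437. , 229.1]), array([427.5, 251.3])]
-15 [array([436.4, 230.9]), array([426.9, 253. ])]
-20 [array([435.5, 232.6]), array([426.1, 254.6])]
seen (438.33333333333337, 231.0) (425.0, 253.33333333333331)
```

>>> step_arm(targets=[{"gripper": 40, "tx": -50, "ty": 1, "tz": 0, "twist": 0}, {"gripper": 40, "tx": -100, "ty": 1, "tz": 0, "twist": 0}, {"gripper": 40, "tx": -139, "ty": 1, "tz": 10, "twist": 0}, {"gripper": 40, "tx": -139, "ty": 1, "tz": 35, "twist": 0}, {"gripper": 40, "tx": -139, "ty": 1, "tz": 45, "twist": 0}, {"gripper": 40, "tx": -139, "ty": 1, "tz": 53, "twist": 0}, {"gripper": 40, "tx": -139, "ty": 1, "tz": 60, "twist": 0}, {"gripper": 40, "tx": -139, "ty": 1, "tz": 67, "twist": 0}, {"gripper": 40, "tx": -139, "ty": 1, "tz": 72, "twist": 0}, {"gripper": 40, "tx": -139, "ty": 1, "tz": 74, "twist": 0}])

```text
time: 17.62
tool_pos: [0.4679, -0.0677, 0.049]
tcp_rot: [[-0.0, 0.999, 0.033], [1.0, -0.001, 0.027], [0.027, 0.033, -0.999]]
ft_force: [-3.4, -16.5, 17.7]
grip_width: 0.052
gripper_force: 30.0
```

```bash
python3 st.py
```

```text
q [ -9.8  20.  120.7   3.   37.7 -12.2] p [ 0.4679 -0.0677  0.049 ] z [ 0.033  0.027 -0.999] yaw_y -0.0 F [ -3.43 -16.49  17.66] M [-2.242  0.934  0.36 ] w 0.052 30.0 t 17.625
```

>>> step_arm(targets=[{"gripper": 40, "tx": 0, "ty": 0, "tz": -40, "twist": 0}, {"gripper": 40, "tx": 0, "ty": 0, "tz": -75, "twist": 0}, {"gripper": 40, "tx": 0, "ty": 0, "tz": -75, "twist": 0}, {"gripper": 40, "tx": 0, "ty": 0, "tz": -75, "twist": 0}, {"gripper": 40, "tx": 0, "ty": 0, "tz": -75, "twist": 0}, {"gripper": 40, "tx": 0, "ty": 0, "tz": -75, "twist": 0}, {"gripper": 40, "tx": 0, "ty": 0, "tz": -75, "twist": 0}])

```text
time: 18.5
tool_pos: [0.4631, -0.0683, 0.1216]
tcp_rot: [[0.003, 1.0, 0.028], [1.0, -0.004, 0.031], [0.031, 0.028, -0.999]]
ft_force: [0.7, -0.3, -2.5]
grip_width: 0.0523
gripper_force: 29.9
```

```bash
python3 st.py;python3 -c "
from h import *
d=vision.get_image('scene');cv2.imwrite('pics/s3.png',cv2.resize(d['color'][150:350,240:440,::-1],(600,600)))
d=vision.get_image('top');cv2.imwrite('pics/t3.png',d['color'][:,:,::-1])"; python3 st.py
```

```text
q [-10.1  12.6 118.2   2.7  47.9 -11.7] p [ 0.4631 -0.0683  0.1216] z [ 0.028  0.031 -0.999] yaw_y -0.2 F [ 0.69 -0.35 -2.51] M [-0.046  0.043 -0.075] w 0.0523 29.9 t 18.5
q [-10.1  12.6 118.2   2.7  47.9 -11.7] p [ 0.4632 -0.0684  0.1219] z [ 0.029  0.031 -0.999] yaw_y -0.2 F [ 0.66 -0.66 -2.5 ] M [-0.1    0.036 -0.001] w 0.0518 29.9 t 18.6
```

View pics/s3.png

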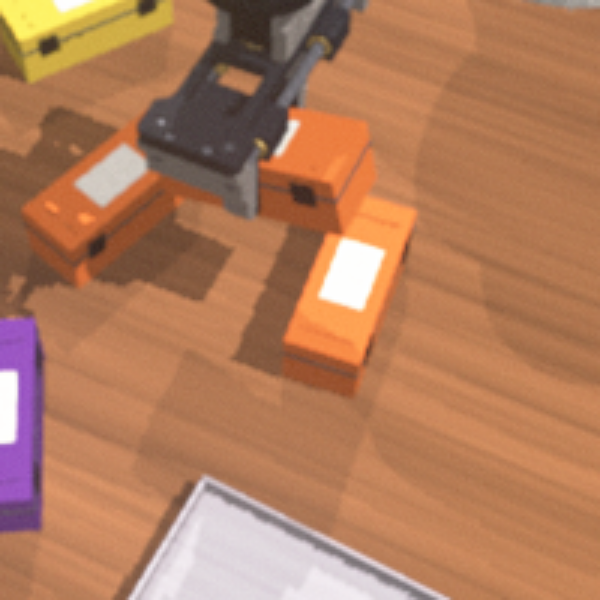

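```bash
python3 - <<'E'
from proj import *
for t in(5,10,15,20,25):print(t,end((.4632,-.0684,.122),t,1))
print("seen",(370/3+240,122/3+150),(343/3+240,178/3+150))
E
python3 go.py 89.4 .466,.18,.13 .466,.236,.07 .466,.236,.016
```

```text
5 [array([364.8, 197. ]), array([353.3, 217.5])]
10 [array([364. , 194.7]), array([352.4, 215.4])]
15 [array([362.9, 192.5]), array([351.3, 213.1])]
20 [array([361.6, 190.2]), array([349.8, 210.9])]
25 [array([360. , 187.9]), array([348.2, 208.6])]
seen (363.3333333333333, 190.66666666666666) (354.3333333333333, 209.33333333333334)
[248.   2.  -0.]
[303.   0.  61.]
[301.  -1. 115.]
twist -1.564 or 1.577 q6 -11.7
```

>>> step_arm(targets=[{"gripper": 40, "tx": 30, "ty": 0, "tz": -15, "twist": -0.18}, {"gripper": 40, "tx": 70, "ty": 0, "tz": -15, "twist": -0.36}, {"gripper": 40, "tx": 110, "ty": 0, "tz": -10, "twist": -0.54}, {"gripper": 40, "tx": 150, "ty": 1, "tz": -10, "twist": -0.72}, {"gripper": 40, "tx": 190, "ty": 1, "tz": -5, "twist": -0.9}, {"gripper": 40, "tx": 230, "ty": 1, "tz": 0, "twist": -1.08}, {"gripper": 40, "tx": 265, "ty": 1, "tz": 10, "twist": -1.26}, {"gripper": 40, "tx": 290, "ty": 0, "tz": 25, "twist": -1.44}, {"gripper": 40, "tx": 303, "ty": 0, "tz": 45, "twist": -1.564}, {"gripper": 40, "tx": 303, "ty": 0, "tz": 65, "twist": -1.564}, {"gripper": 40, "tx": 302, "ty": 0, "tz": 80, "twist": -1.564}, {"gripper": 40, "tx": 302, "ty": 0, "tz": 90, "twist": -1.564}])

```text
time: 20.1
tool_pos: [0.4668, 0.2359, 0.0407]
tcp_rot: [[-1.0, 0.01, 0.029], [0.011, 0.999, 0.03], [-0.028, 0.03, -0.999]]
ft_force: [-0.1, 0.5, -3.6]
grip_width: 0.0518
gripper_force: 29.9
```

```bash
python3 st.py;python3 go.py 89.4 .466,.236,.016
```

```text
q [ 26.1  24.  115.3   1.3  38.4 -64.3] p [0.4668 0.2359 0.0407] z [ 0.029  0.03  -0.999] yaw_y 89.4 F [-0.08  0.5  -3.58] M [-0.032  0.034  0.102] w 0.0518 29.9 t 20.1
[ 1. -1. 25.]
twist 0.0 or -3.141 q6 -64.3
```

>>> step_arm(targets=[{"gripper": 40, "tx": 0, "ty": 0, "tz": 8, "twist": 0}, {"gripper": 40, "tx": 0, "ty": 0, "tz": 15, "twist": 0}, {"gripper": 40, "tx": 0, "ty": 0, "tz": 21, "twist": 0}, {"gripper": 40, "tx": 0, "ty": 0, "tz": 26, "twist": 0}, {"gripper": 40, "tx": 0, "ty": 0, "tz": 27, "twist": 0}, {"gripper": 91.9, "tx": 0, "ty": 0, "tz": 26, "twist": 0}, {"gripper": 91.9, "tx": 0, "ty": 0, "tz": 26, "twist": 0}, {"gripper": 91.9, "tx": 0, "ty": 0, "tz": 26, "twist": 0}, {"gripper": 91.9, "tx": 0, "ty": 0, "tz": 0, "twist": 0}, {"gripper": 91.9, "tx": 0, "ty": 0, "tz": -40, "twist": 0}, {"gripper": 91.9, "tx": 0, "ty": -20, "tz": -80, "twist": 0}, {"gripper": 91.9, "tx": 0, "ty": -80, "tz": -90, "twist": 0}])

```text
time: 21.6
tool_pos: [0.4658, 0.1547, 0.1317]
tcp_rot: [[-0.999, 0.007, 0.035], [0.008, 0.999, 0.033], [-0.035, 0.033, -0.999]]
ft_force: [0.5, -0.1, -0.5]
grip_width: 0.092
gripper_force: 0.0
```

```bash
python3 st.py;python3 go.py 95.9 .464,0,.11 .464,0,.016; python3 -c "
from h import *
for n in('top','scene'):
  d=vision.get_image(n);[print(c) for c in cases(d)]"
```

```text
q [ 17.3  13.  116.    1.6  48.5 -73.3] p [0.4658 0.1547 0.1317] z [ 0.035  0.033 -0.999] yaw_y 89.6 F [ 0.53 -0.07 -0.53] M [ 0.032 -0.009 -0.034] w 0.092 0.0 t 21.6
[   1. -155.   17.]
[   5. -158.  111.]
twist -0.11 or 3.032 q6 -73.3
(array([0.47 , 0.237, 0.05 ]), array([0.467, 0.237, 0.05 ]), -0.2, 0.134, array([30., 60.]))
```

>>> step_arm(targets=[{"gripper": 91.9, "tx": 1, "ty": -55, "tz": 10, "twist": -0.05}, {"gripper": 91.9, "tx": 1, "ty": -110, "tz": 17, "twist": -0.11}, {"gripper": 91.9, "tx": 2, "ty": -155, "tz": 25, "twist": -0.11}, {"gripper": 91.9, "tx": 4, "ty": -158, "tz": 75, "twist": -0.11}, {"gripper": 91.9, "tx": 5, "ty": -158, "tz": 111, "twist": -0.11}, {"gripper": 91.9, "tx": 5, "ty": -158, "tz": 111, "twist": -0.11}, {"gripper": 40, "tx": 5, "ty": -158, "tz": 111, "twist": -0.11}, {"gripper": 40, "tx": 5, "ty": -158, "tz": 111, "twist": -0.11}, {"gripper": 40, "tx": 5, "ty": -158, "tz": 111, "twist": -0.11}, {"gripper": 40, "tx": 5, "ty": -158, "tz": 111, "twist": -0.11}, {"gripper": 40, "tx": 5, "ty": -158, "tz": 111, "twist": -0.11}])

```text
time: 23.08
tool_pos: [0.4606, -0.001, 0.0137]
tcp_rot: [[-0.995, -0.1, 0.03], [-0.099, 0.995, 0.03], [-0.033, 0.027, -0.999]]
ft_force: [-1.3, -1.0, 7.7]
grip_width: 0.0522
gripper_force: 29.7
```

```bash
python3 st.py;python3 go.py 0 .464,0,.12 .465,.307,.135 .466,.307,.051
```

```text
q [  -1.7   23.2  123.     3.4   32.1 -100.3] p [ 0.4606 -0.001   0.0137] z [ 0.03   0.03  -0.999] yaw_y 95.8 F [-1.26 -1.01  7.7 ] M [-0.258  0.183  0.034] w 0.0522 29.7 t 23.075
[  -7.    4. -106.]
[ -39.  309. -112.]
[-37. 307. -28.]
twist -1.47 or 1.671 q6 -100.3
```

>>> step_arm(targets=[{"gripper": 40, "tx": -2, "ty": 1, "tz": -40, "twist": 0}, {"gripper": 40, "tx": -5, "ty": 3, "tz": -85, "twist": 0}, {"gripper": 40, "tx": -8, "ty": 20, "tz": -110, "twist": 0.18}, {"gripper": 40, "tx": -12, "ty": 55, "tz": -112, "twist": 0.36}, {"gripper": 40, "tx": -16, "ty": 90, "tz": -112, "twist": 0.54}, {"gripper": 40, "tx": -20, "ty": 125, "tz": -112, "twist": 0.72}, {"gripper": 40, "tx": -24, "ty": 160, "tz": -112, "twist": 0.9}, {"gripper": 40, "tx": -28, "ty": 195, "tz": -112, "twist": 1.08}, {"gripper": 40, "tx": -32, "ty": 230, "tz": -112, "twist": 1.26}, {"gripper": 40, "tx": -36, "ty": 265, "tz": -112, "twist": 1.44}, {"gripper": 40, "tx": -39, "ty": 300, "tz": -112, "twist": 1.6}, {"gripper": 40, "tx": -39, "ty": 309, "tz": -112, "twist": 1.671}])

```text
time: 24.58
tool_pos: [0.4642, 0.3086, 0.1342]
tcp_rot: [[0.002, 1.0, 0.029], [1.0, -0.003, 0.031], [0.031, 0.029, -0.999]]
ft_force: [0.3, -0.6, -3.6]
grip_width: 0.0521
gripper_force: 29.6
```

```bash
python3 st.py;python3 go.py 0 .466,.307,.08 .466,.308,.049
```

```text
q [ 33.1  18.4 107.9   0.7  51.4  32.8] p [0.4642 0.3086 0.1342] z [ 0.029  0.031 -0.999] yaw_y -0.2 F [ 0.31 -0.63 -3.61] M [-0.087  0.075  0.038] w 0.0521 29.6 t 24.575
[-3.  0. 54.]
[-3. -1. 85.]
twist -0.003 or 3.139 q6 32.8
```

Press, then lift and hold in one call.

>>> step_arm(targets=[{"gripper": 40, "tx": -2, "ty": 0, "tz": 40, "twist": 0}, {"gripper": 40, "tx": -2, "ty": 0, "tz": 60, "twist": 0}, {"gripper": 40, "tx": -2, "ty": 0, "tz": 70, "twist": 0}, {"gripper": 40, "tx": -2, "ty": 0, "tz": 77, "twist": 0}, {"gripper": 40, "tx": -2, "ty": 0, "tz": 83, "twist": 0}, {"gripper": 40, "tx": -2, "ty": 0, "tz": 86, "twist": 0}, {"gripper": 40, "tx": -2, "ty": 0, "tz": 40, "twist": 0}, {"gripper": 40, "tx": 0, "ty": 0, "tz": 0, "twist": 0}, {"gripper": 40, "tx": 0, "ty": 0, "tz": 0, "twist": 0}, {"gripper": 40, "tx": 0, "ty": 0, "tz": 0, "twist": 0}, {"gripper": 40, "tx": 0, "ty": 0, "tz": 0, "twist": 0}, {"gripper": 40, "tx": 0, "ty": 0, "tz": 0, "twist": 0}])

```text
time: 26.08
tool_pos: [0.4642, 0.3064, 0.1334]
tcp_rot: [[0.0, 1.0, 0.028], [1.0, -0.001, 0.029], [0.029, 0.028, -0.999]]
ft_force: [-0.3, -0.8, -5.2]
grip_width: 0.052
gripper_force: 29.8
```

```bash
python3 st.py;python3 -c "
from h import *
M=[]
for i in range(4):
  d=vision.get_image('scene');M.append(ctrl.get_state()['moment'])
print(np.round(M,3))
cv2.imwrite('pics/s4.png',cv2.resize(d['color'][140:360,380:600,::-1],(550,550)))"; python3 go.py 0 .464,.168,.13  .465,.168,.047
```

```text
q [ 32.9  18.4 108.1   0.7  51.3  32.5] p [0.4642 0.3064 0.1334] z [ 0.028  0.029 -0.999] yaw_y -0.1 F [-0.33 -0.85 -5.19] M [-0.136  0.092 -0.047] w 0.052 29.8 t 26.075
[[-0.101  0.088 -0.01 ]
 [-0.123  0.041 -0.045]
 [-0.094  0.099 -0.005]
 [-0.138  0.041  0.044]]
[-139.   -1.    0.]
[-141.   -2.   83.]
twist -0.001 or 3.141 q6 32.5
```

View pics/s4.png

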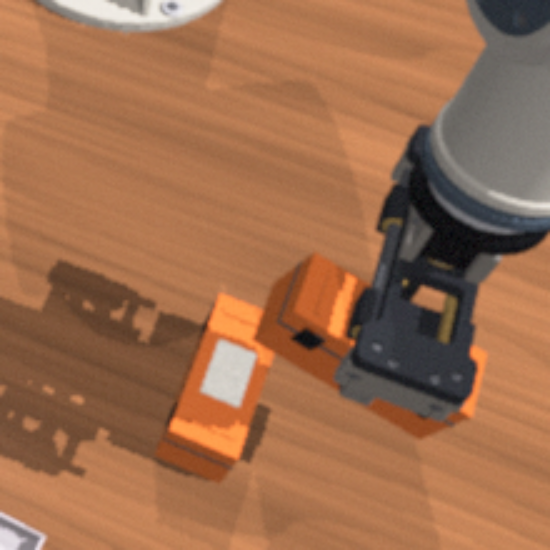

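The far end is raised at crop (310,280), and the left case stays put at (225,385). Next is the far-end-down press.

>>> step_arm(targets=[{"gripper": 40, "tx": -50, "ty": 0, "tz": 0, "twist": 0}, {"gripper": 40, "tx": -100, "ty": 0, "tz": 0, "twist": 0}, {"gripper": 40, "tx": -140, "ty": -1, "tz": 15, "twist": 0}, {"gripper": 40, "tx": -141, "ty": -1, "tz": 43, "twist": 0}, {"gripper": 40, "tx": -141, "ty": -1, "tz": 53, "twist": 0}, {"gripper": 40, "tx": -141, "ty": -1, "tz": 61, "twist": 0}, {"gripper": 40, "tx": -141, "ty": -1, "tz": 68, "twist": 0}, {"gripper": 40, "tx": -141, "ty": -1, "tz": 75, "twist": 0}, {"gripper": 40, "tx": -141, "ty": -1, "tz": 80, "twist": 0}, {"gripper": 40, "tx": -141, "ty": -1, "tz": 82, "twist": 0}, {"gripper": 40, "tx": -141, "ty": -1, "tz": 40, "twist": 0}, {"gripper": 40, "tx": -141, "ty": -1, "tz": 0, "twist": 0}])

```text
time: 27.78
tool_pos: [0.4639, 0.1666, 0.1317]
tcp_rot: [[-0.001, 1.0, 0.029], [1.0, -0.0, 0.031], [0.031, 0.029, -0.999]]
ft_force: [-0.1, 0.9, -5.1]
grip_width: 0.0518
gripper_force: 30.0
```

>>> step_arm(targets=[{"gripper": 40, "tx": 0, "ty": 0, "tz": 0, "twist": 0}, {"gripper": 40, "tx": 0, "ty": 0, "tz": 0, "twist": 0}, {"gripper": 40, "tx": 0, "ty": 0, "tz": 0, "twist": 0}, {"gripper": 40, "tx": 0, "ty": 0, "tz": 0, "twist": 0}])

```text
time: 28.28
tool_pos: [0.4631, 0.1658, 0.1292]
tcp_rot: [[0.0, 1.0, 0.027], [1.0, -0.001, 0.03], [0.03, 0.027, -0.999]]
ft_force: [0.2, 0.2, -4.0]
grip_width: 0.0522
gripper_force: 30.0
```

```bash
python3 st.py;python3 -c "
from h import *
M=[]
for i in range(4):
  d=vision.get_image('scene');M.append(ctrl.get_state()['moment'])
print(np.round(M,3), cases(d))
cv2.imwrite('pics/s5.png',cv2.resize(d['color'][140:360,320:540,::-1],(550,550)))"; python3 go.py 95.8 .463,0,.11  .463,0,.04 .463,0,.014
```

```text
q [ 18.7  13.6 115.7   1.5  48.7  17.8] p [0.4631 0.1658 0.1292] z [ 0.027  0.03  -0.999] yaw_y -0.0 F [ 0.18  0.2  -3.99] M [0.001 0.121 0.054] w 0.0522 30.0 t 28.275
[[ 0.002  0.151 -0.048]
 [ 0.001  0.121 -0.009]
 [-0.037  0.136 -0.009]
 [ 0.002  0.089 -0.021]] [(array([0.44 , 0.235, 0.05 ]), array([0.467, 0.237, 0.05 ]), 0.7, 0.198, array([30., 87.]))]
[-166.   -1.   15.]
[-169.   -3.   85.]
[-169.   -4.  111.]
twist 1.469 or -1.673 q6 17.8
```

View pics/s5.png

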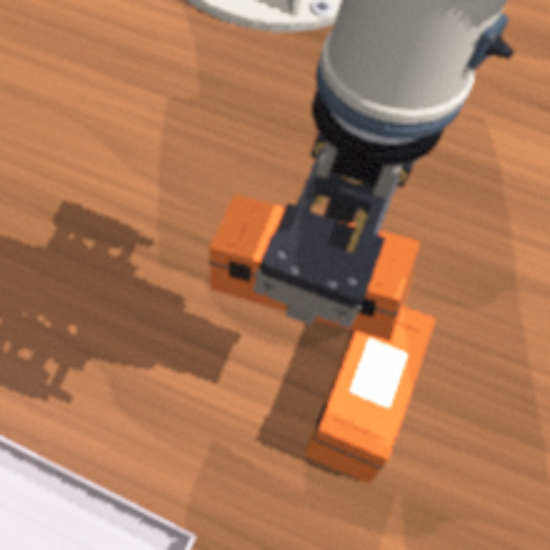

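The middle case's moment changed by +0.11 N m, so it holds the ball. Its near-end top corner is at crop (418,240); I'll check the tilt.

```bash
python3 - <<'E'
from proj import *
for t in(0,5,10,15,20):print(t,end((.4633,.166,.1295),t,1),end((.4633,.166,.1295),-t,-1))
print("seen near",320+418/2.5,140+240/2.5,"far top",320+235/2.5,140+198/2.5,320+210/2.5,140+255/2.5)
E
```

```text
0 [array([491.2, 244.1]), array([483., 268.])] [array([419.3, 217. ]), array([409.2, 238.9])]
5 [array([491.3, 242.1]), array([483.1, 266. ])] [array([418.1, 218.6]), array([408. , 240.4])]
10 [array([491. , 239.9]), array([482.8, 263.9])] [array([417.2, 220.3]), array([407.2, 242.1])]
15 [array([490.5, 237.7]), array([482.2, 261.7])] [array([416.6, 222.1]), array([406.6, 243.8])]
20 [array([489.6, 235.4]), array([481.2, 259.5])] [array([416.2, 223.9]), array([406.3, 245.6])]
seen near 487.2 236.0 far top 414.0 219.2 404.0 242.0
```

>>> step_arm(targets=[{"gripper": 40, "tx": -10, "ty": 0, "tz": -10, "twist": -0.18}, {"gripper": 40, "tx": -30, "ty": 0, "tz": -10, "twist": -0.36}, {"gripper": 40, "tx": -55, "ty": 0, "tz": -10, "twist": -0.54}, {"gripper": 40, "tx": -75, "ty": 0, "tz": -10, "twist": -0.72}, {"gripper": 40, "tx": -100, "ty": -1, "tz": -5, "twist": -0.9}, {"gripper": 40, "tx": -120, "ty": -1, "tz": 5, "twist": -1.08}, {"gripper": 40, "tx": -140, "ty": -2, "tz": 15, "twist": -1.26}, {"gripper": 40, "tx": -160, "ty": -2, "tz": 25, "twist": -1.44}, {"gripper": 40, "tx": -169, "ty": -3, "tz": 45, "twist": -1.6}, {"gripper": 40, "tx": -169, "ty": -3, "tz": 65, "twist": -1.673}, {"gripper": 40, "tx": -169, "ty": -3, "tz": 80, "twist": -1.673}, {"gripper": 40, "tx": -169, "ty": -3, "tz": 87, "twist": -1.673}])

```text
time: 29.98
tool_pos: [0.4631, -0.0002, 0.0374]
tcp_rot: [[-0.995, -0.1, 0.028], [-0.1, 0.995, 0.031], [-0.031, 0.028, -0.999]]
ft_force: [0.2, 1.0, -4.3]
grip_width: 0.0521
gripper_force: 30.0
```

```bash
python3 st.py;python3 go.py 95.8 .463,0,.014 .463,0,.11
```

```text
q [ -1.6  20.7 122.1   3.1  35.7 -99.8] p [ 4.631e-01 -2.000e-04  3.740e-02] z [ 0.028  0.031 -0.999] yaw_y 95.8 F [ 0.19  1.   -4.29] M [-0.032  0.147 -0.018] w 0.0521 30.0 t 29.975
[ 1. -0. 23.]
[ -2.   2. -73.]
twist -0.001 or 3.141 q6 -99.8
```

>>> step_arm(targets=[{"gripper": 40, "tx": 0, "ty": 0, "tz": 7, "twist": 0}, {"gripper": 40, "tx": 0, "ty": 0, "tz": 13, "twist": 0}, {"gripper": 40, "tx": 0, "ty": 0, "tz": 19, "twist": 0}, {"gripper": 40, "tx": 0, "ty": 0, "tz": 24, "twist": 0}, {"gripper": 40, "tx": 0, "ty": 0, "tz": 25, "twist": 0}, {"gripper": 91.9, "tx": 0, "ty": 0, "tz": 24, "twist": 0}, {"gripper": 91.9, "tx": 0, "ty": 0, "tz": 24, "twist": 0}, {"gripper": 91.9, "tx": 0, "ty": 0, "tz": 24, "twist": 0}, {"gripper": 91.9, "tx": 0, "ty": 0, "tz": -10, "twist": 0}, {"gripper": 91.9, "tx": 0, "ty": 0, "tz": -60, "twist": 0.1}, {"gripper": 91.9, "tx": 10, "ty": -60, "tz": -80, "twist": 0.25}, {"gripper": 91.9, "tx": 15, "ty": -120, "tz": -80, "twist": 0.4}])

```text
time: 31.48
tool_pos: [0.4598, -0.1249, 0.1165]
tcp_rot: [[-0.955, 0.295, 0.034], [0.296, 0.955, 0.029], [-0.024, 0.038, -0.999]]
ft_force: [0.5, 0.2, -0.4]
grip_width: 0.0917
gripper_force: 0.0
```

```bash
python3 st.py;python3 go.py 72.8 .463,-.187,.11 .463,-.187,.016; python3 -c "
from h import *
d=vision.get_image('scene')
hsv=cv2.cvtColor(d['color'],cv2.COLOR_RGB2HSV)
w=cv2.inRange(hsv,(0,0,150),(180,70,255))
for b in((330,220,60,50),(255,190,50,45)):
  x,y,a,c=b;M=cv2.moments(w[y:y+c,x:x+a],True);print(M['m00'],ray(d,(x+M['m10']/M['m00'],y+M['m01']/M['m00']),.05).round(3))
[print(c) for c in cases(d)]"
```

```text
q [-17.   13.7 117.6   3.   47.4 -91.8] p [ 0.4598 -0.1249  0.1165] z [ 0.034  0.029 -0.999] yaw_y 72.8 F [ 0.51  0.16 -0.39] M [-0.023  0.004 -0.011] w 0.0917 0.0 t 31.475
[-21. -59.   5.]
[-19. -62.  99.]
twist 0.0 or -3.142 q6 -91.8
328.0 [0.467 0.    0.05 ]
267.0 [ 0.462 -0.188  0.05 ]
(array([0.47 , 0.237, 0.05 ]), array([0.467, 0.237, 0.05 ]), -0.6, 0.132, array([30., 60.]))
```

>>> step_arm(targets=[{"gripper": 91.9, "tx": -12, "ty": -45, "tz": 5, "twist": 0}, {"gripper": 91.9, "tx": -21, "ty": -60, "tz": 20, "twist": 0}, {"gripper": 91.9, "tx": -20, "ty": -61, "tz": 65, "twist": 0}, {"gripper": 91.9, "tx": -20, "ty": -62, "tz": 99, "twist": 0}, {"gripper": 91.9, "tx": -20, "ty": -62, "tz": 100, "twist": 0}, {"gripper": 40, "tx": -20, "ty": -62, "tz": 100, "twist": 0}, {"gripper": 40, "tx": -20, "ty": -62, "tz": 100, "twist": 0}, {"gripper": 40, "tx": -20, "ty": -62, "tz": 100, "twist": 0}, {"gripper": 40, "tx": -20, "ty": -62, "tz": 100, "twist": 0}, {"gripper": 40, "tx": -20, "ty": -62, "tz": 100, "twist": 0}, {"gripper": 40, "tx": -20, "ty": -62, "tz": 100, "twist": 0}])

```text
time: 32.9
tool_pos: [0.4626, -0.186, 0.0132]
tcp_rot: [[-0.956, 0.293, 0.03], [0.294, 0.955, 0.03], [-0.02, 0.037, -0.999]]
ft_force: [-1.9, -0.5, 8.0]
grip_width: 0.0521
gripper_force: 29.6
```

```bash
python3 st.py;python3 go.py 0 .463,-.187,.13 .465,.0705,.13 .465,.0715,.050
```

```text
q [-23.7  25.8 117.9   3.9  35.4 -99.8] p [ 0.4626 -0.186   0.0132] z [ 0.03   0.03  -0.999] yaw_y 72.9 F [-1.87 -0.52  7.99] M [-0.377  0.338 -0.047] w 0.0521 29.6 t 32.9
[  -3.    4. -117.]
[  71.  250. -109.]
[ 73. 248. -29.]
twist 1.273 or -1.868 q6 -99.8
```

>>> step_arm(targets=[{"gripper": 40, "tx": -1, "ty": 1, "tz": -40, "twist": 0}, {"gripper": 40, "tx": -2, "ty": 3, "tz": -85, "twist": 0}, {"gripper": 40, "tx": -2, "ty": 4, "tz": -117, "twist": 0.18}, {"gripper": 40, "tx": 8, "ty": 39, "tz": -117, "twist": 0.34}, {"gripper": 40, "tx": 18, "ty": 74, "tz": -117, "twist": 0.5}, {"gripper": 40, "tx": 29, "ty": 109, "tz": -117, "twist": 0.66}, {"gripper": 40, "tx": 40, "ty": 145, "tz": -115, "twist": 0.82}, {"gripper": 40, "tx": 51, "ty": 180, "tz": -113, "twist": 0.98}, {"gripper": 40, "tx": 61, "ty": 215, "tz": -111, "twist": 1.12}, {"gripper": 40, "tx": 71, "ty": 250, "tz": -109, "twist": 1.27}, {"gripper": 40, "tx": 71, "ty": 250, "tz": -90, "twist": 1.27}, {"gripper": 40, "tx": 71, "ty": 250, "tz": -75, "twist": 1.27}])

```text
time: 34.4
tool_pos: [0.4649, 0.0721, 0.0947]
tcp_rot: [[-0.004, 1.0, 0.029], [1.0, 0.003, 0.03], [0.03, 0.029, -0.999]]
ft_force: [0.7, 0.6, -3.2]
grip_width: 0.0527
gripper_force: 29.4
```

```bash
python3 st.py;python3 go.py 0 .465,.0715,.0485 .464,.071,.13
```

```text
q [  7.5  15.1 119.5   2.2  43.6   5.7] p [0.4649 0.0721 0.0947] z [ 0.029  0.03  -0.999] yaw_y 0.2 F [ 0.74  0.6  -3.17] M [-0.056  0.052 -0.026] w 0.0527 29.4 t 34.4
[-2. -1. 46.]
[ -0.   0. -35.]
twist 0.003 or -3.138 q6 5.7
```

>>> step_arm(targets=[{"gripper": 40, "tx": 0, "ty": 0, "tz": 20, "twist": 0}, {"gripper": 40, "tx": 0, "ty": 0, "tz": 30, "twist": 0}, {"gripper": 40, "tx": 0, "ty": 0, "tz": 37, "twist": 0}, {"gripper": 40, "tx": 0, "ty": 0, "tz": 43, "twist": 0}, {"gripper": 40, "tx": 0, "ty": 0, "tz": 46, "twist": 0}, {"gripper": 40, "tx": 0, "ty": 0, "tz": 47, "twist": 0}, {"gripper": 40, "tx": 0, "ty": 0, "tz": 10, "twist": 0}, {"gripper": 40, "tx": 0, "ty": 0, "tz": -30, "twist": 0}, {"gripper": 40, "tx": 0, "ty": 0, "tz": -35, "twist": 0}, {"gripper": 40, "tx": 0, "ty": 0, "tz": -35, "twist": 0}, {"gripper": 40, "tx": 0, "ty": 0, "tz": -35, "twist": 0}, {"gripper": 40, "tx": 0, "ty": 0, "tz": -35, "twist": 0}])

```text
time: 35.9
tool_pos: [0.4637, 0.0705, 0.1293]
tcp_rot: [[-0.003, 1.0, 0.027], [1.0, 0.002, 0.03], [0.03, 0.027, -0.999]]
ft_force: [-0.1, -0.0, -2.6]
grip_width: 0.0515
gripper_force: 30.0
```

```bash
python3 st.py;python3 -c "
from h import *
M=[]
for i in range(4):
  d=vision.get_image('scene');M.append(ctrl.get_state()['moment'])
print(np.round(M,3).mean(0))
cv2.imwrite('pics/s6.png',cv2.resize(d['color'][150:350,290:490,::-1],(600,600)))"; python3 go.py 0 .464,-.069,.128 .465,-.069,.048
```

```text
q [  7.3  11.8 118.1   2.   48.4   5.8] p [0.4637 0.0705 0.1293] z [ 0.027  0.03  -0.999] yaw_y 0.1 F [-0.06 -0.   -2.64] M [-0.044  0.072 -0.039] w 0.0515 30.0 t 35.9
[-0.095   0.0725  0.0105]
[-140.   -1.   -2.]
[-142.   -2.   78.]
twist 0.002 or -3.139 q6 5.8
```

View pics/s6.png

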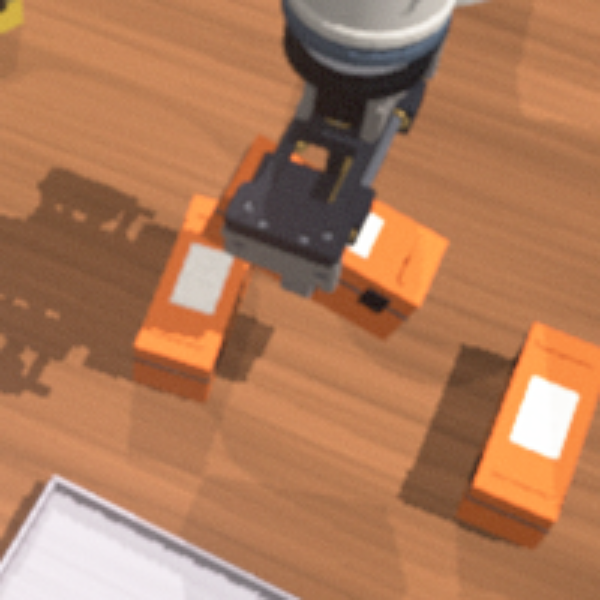

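The right case at (350,250) is tipped far end up like the first one, with its near end low at (447,240). Next is the far-down press on the other side.

>>> step_arm(targets=[{"gripper": 40, "tx": -50, "ty": 0, "tz": 0, "twist": 0}, {"gripper": 40, "tx": -100, "ty": -1, "tz": 0, "twist": 0}, {"gripper": 40, "tx": -140, "ty": -1, "tz": 12, "twist": 0}, {"gripper": 40, "tx": -142, "ty": -1, "tz": 40, "twist": 0}, {"gripper": 40, "tx": -142, "ty": -1, "tz": 50, "twist": 0}, {"gripper": 40, "tx": -142, "ty": -1, "tz": 58, "twist": 0}, {"gripper": 40, "tx": -142, "ty": -1, "tz": 65, "twist": 0}, {"gripper": 40, "tx": -142, "ty": -1, "tz": 72, "twist": 0}, {"gripper": 40, "tx": -142, "ty": -1, "tz": 77, "twist": 0}, {"gripper": 40, "tx": -142, "ty": -1, "tz": 79, "twist": 0}, {"gripper": 40, "tx": -142, "ty": -1, "tz": 40, "twist": 0}, {"gripper": 40, "tx": -142, "ty": -1, "tz": 0, "twist": 0}])

```text
time: 37.6
tool_pos: [0.4636, -0.0706, 0.1271]
tcp_rot: [[-0.004, 1.0, 0.028], [1.0, 0.003, 0.031], [0.031, 0.029, -0.999]]
ft_force: [1.7, 0.2, -2.9]
grip_width: 0.0522
gripper_force: 29.9
```

>>> step_arm(targets=[{"gripper": 40, "tx": 0, "ty": 0, "tz": 0, "twist": 0}, {"gripper": 40, "tx": 0, "ty": 0, "tz": 0, "twist": 0}, {"gripper": 40, "tx": 0, "ty": 0, "tz": 0, "twist": 0}, {"gripper": 40, "tx": 0, "ty": 0, "tz": 0, "twist": 0}])

```text
time: 38.1
tool_pos: [0.4632, -0.071, 0.125]
tcp_rot: [[-0.003, 1.0, 0.027], [1.0, 0.002, 0.031], [0.031, 0.027, -0.999]]
ft_force: [0.1, -0.3, -3.2]
grip_width: 0.0522
gripper_force: 29.9
```

```bash
python3 st.py;python3 -c "
from h import *
M=[]
for i in range(4):
  d=vision.get_image('scene');M.append(ctrl.get_state()['moment'])
print(np.round(M,3).mean(0))
cv2.imwrite('pics/s7.png',cv2.resize(d['color'][150:350,240:440,::-1],(600,600)))"; python3 go.py 72.8 .463,-.187,.12 .463,-.187,.04 .463,-.187,.014
```

```text
q [-10.5  12.4 118.    2.7  48.4 -12.4] p [ 0.4632 -0.071   0.125 ] z [ 0.027  0.031 -0.999] yaw_y 0.1 F [ 0.08 -0.35 -3.18] M [-0.055  0.097 -0.009] w 0.0522 29.9 t 38.1
[-0.084    0.07525 -0.00975]
[-116.   -1.    2.]
[-118.   -3.   82.]
[-119.   -4.  108.]
twist -1.269 or 1.873 q6 -12.4
```

View pics/s7.png

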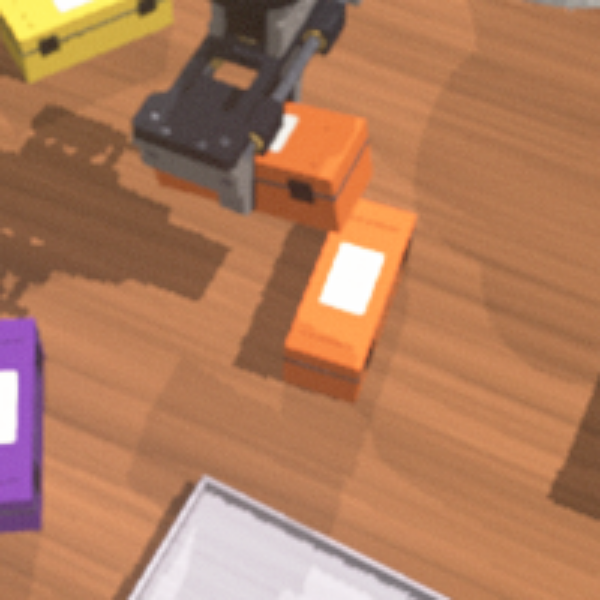

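The right case's near end is raised at (345,125) and its moment didn't change, so the ball is in the middle case. Now I'll return the right one.

>>> step_arm(targets=[{"gripper": 40, "tx": -20, "ty": 0, "tz": -5, "twist": -0.18}, {"gripper": 40, "tx": -45, "ty": 0, "tz": -5, "twist": -0.36}, {"gripper": 40, "tx": -65, "ty": -1, "tz": 0, "twist": -0.54}, {"gripper": 40, "tx": -85, "ty": -1, "tz": 5, "twist": -0.72}, {"gripper": 40, "tx": -105, "ty": -2, "tz": 15, "twist": -0.9}, {"gripper": 40, "tx": -117, "ty": -2, "tz": 30, "twist": -1.08}, {"gripper": 40, "tx": -118, "ty": -3, "tz": 48, "twist": -1.269}, {"gripper": 40, "tx": -118, "ty": -3, "tz": 65, "twist": -1.269}, {"gripper": 40, "tx": -118, "ty": -3, "tz": 78, "twist": -1.269}, {"gripper": 40, "tx": -118, "ty": -3, "tz": 85, "twist": -1.269}])

```text
time: 39.55
tool_pos: [0.4636, -0.1865, 0.0368]
tcp_rot: [[-0.955, 0.295, 0.029], [0.295, 0.955, 0.031], [-0.019, 0.038, -0.999]]
ft_force: [1.1, 0.7, -3.1]
grip_width: 0.0517
gripper_force: 29.9
```

```bash
python3 st.py;python3 go.py 72.8 .463,-.187,.014 .463,-.187,.11
```

```text
q [-23.7  23.5 117.2   3.7  38.6 -99.4] p [ 0.4636 -0.1865  0.0368] z [ 0.029  0.031 -0.999] yaw_y 72.9 F [ 1.07  0.67 -3.06] M [-0.005  0.017 -0.009] w 0.0517 29.9 t 39.55
[ 1. -1. 23.]
[ -1.   2. -73.]
twist 0.001 or -3.141 q6 -99.4
```

>>> step_arm(targets=[{"gripper": 40, "tx": 0, "ty": 0, "tz": 7, "twist": 0}, {"gripper": 40, "tx": 0, "ty": 0, "tz": 13, "twist": 0}, {"gripper": 40, "tx": 0, "ty": 0, "tz": 19, "twist": 0}, {"gripper": 40, "tx": 0, "ty": 0, "tz": 24, "twist": 0}, {"gripper": 40, "tx": 0, "ty": 0, "tz": 25, "twist": 0}, {"gripper": 91.9, "tx": 0, "ty": 0, "tz": 24, "twist": 0}, {"gripper": 91.9, "tx": 0, "ty": 0, "tz": 24, "twist": 0}, {"gripper": 91.9, "tx": 0, "ty": 0, "tz": 24, "twist": 0}, {"gripper": 91.9, "tx": 0, "ty": 0, "tz": -10, "twist": 0}, {"gripper": 91.9, "tx": 0, "ty": 0, "tz": -60, "twist": -0.1}, {"gripper": 91.9, "tx": -10, "ty": 40, "tz": -85, "twist": -0.2}, {"gripper": 91.9, "tx": -20, "ty": 80, "tz": -85, "twist": -0.4}])

```text
time: 41.05
tool_pos: [0.506, -0.1188, 0.1285]
tcp_rot: [[-0.995, -0.092, 0.034], [-0.091, 0.995, 0.029], [-0.037, 0.026, -0.999]]
ft_force: [0.6, -0.2, 0.2]
grip_width: 0.0917
gripper_force: 0.0
```

```bash
python3 st.py; python3 -c "
from h import *
d=vision.get_image('scene')
hsv=cv2.cvtColor(d['color'],cv2.COLOR_RGB2HSV)
w=cv2.inRange(hsv,(0,0,150),(180,70,255))
for b in((330,220,60,50),(255,190,50,45)):
  x,y,a,c=b;n=w[y:y+c,x:x+a];M=cv2.moments(n,True);q=cv2.minAreaRect(cv2.findNonZero(n));bx=cv2.boxPoints(q)+np.float32([x,y]);P=np.array([ray(d,k,.05) for k in bx]);E=max((P[1]-P[0],P[2]-P[1]),key=np.linalg.norm)
  print(M['m00'],ray(d,(x+M['m10']/M['m00'],y+M['m01']/M['m00']),.05).round(3),np.degrees(np.arctan(E[1]/E[0])))
[print(c) for c in cases(d)]
d=vision.get_image('top');[print(c) for c in cases(d)]"; python3 go.py 95.8 .466,0,.12 .466,0,.016
```

```text
q [ -14.8   16.2  112.1    2.8   50.3 -111.8] p [ 0.506  -0.1188  0.1285] z [ 0.034  0.029 -0.999] yaw_y 95.3 F [ 0.62 -0.18  0.18] M [ 0.068 -0.043 -0.032] w 0.0917 0.0 t 41.05
330.0 [0.467 0.    0.05 ] 6.97579472970146
275.0 [ 0.463 -0.185  0.05 ] -15.95497081957531
(array([0.47 , 0.237, 0.05 ]), array([0.467, 0.237, 0.05 ]), -0.6, 0.134, array([30., 60.]))
(array([ 0.486, -0.165,  0.05 ]), array([ 0.467, -0.184,  0.05 ]), -45.6, 0.13, array([29., 62.]))
(array([0.466, 0.238, 0.05 ]), array([0.466, 0.239, 0.05 ]), -0.6, 0.127, array([51., 20.]))
(array([0.467, 0.002, 0.05 ]), array([0.467, 0.002, 0.05 ]), 5.9, 0.132, array([53., 22.]))
[ 29. 120.   9.]
[ 33. 117. 113.]
twist -0.006 or 3.135 q6 -111.8
```

Everything is back in place. Pick the middle case again.

>>> step_arm(targets=[{"gripper": 91.9, "tx": 10, "ty": 45, "tz": 0, "twist": 0}, {"gripper": 91.9, "tx": 20, "ty": 90, "tz": 5, "twist": 0}, {"gripper": 91.9, "tx": 30, "ty": 119, "tz": 9, "twist": 0}, {"gripper": 91.9, "tx": 31, "ty": 119, "tz": 50, "twist": 0}, {"gripper": 91.9, "tx": 32, "ty": 118, "tz": 90, "twist": 0}, {"gripper": 91.9, "tx": 32, "ty": 118, "tz": 113, "twist": 0}, {"gripper": 91.9, "tx": 32, "ty": 118, "tz": 113, "twist": 0}, {"gripper": 40, "tx": 32, "ty": 118, "tz": 113, "twist": 0}, {"gripper": 40, "tx": 32, "ty": 118, "tz": 113, "twist": 0}, {"gripper": 40, "tx": 32, "ty": 118, "tz": 113, "twist": 0}, {"gripper": 40, "tx": 32, "ty": 118, "tz": 113, "twist": 0}, {"gripper": 40, "tx": 32, "ty": 118, "tz": 113, "twist": 0}])

```text
time: 42.65
tool_pos: [0.4652, -0.0004, 0.0157]
tcp_rot: [[-0.996, -0.089, 0.03], [-0.088, 0.996, 0.031], [-0.033, 0.028, -0.999]]
ft_force: [-1.9, 2.5, 6.3]
grip_width: 0.0524
gripper_force: 29.7
```

```bash
python3 st.py; python3 go.py 95.8 .466,0,.15 .683,.061,.215
```

```text
q [ -1.6  23.2 122.4   3.3  32.7 -99.5] p [ 4.652e-01 -4.000e-04  1.570e-02] z [ 0.03   0.031 -0.999] yaw_y 95.1 F [-1.87  2.49  6.26] M [0.358 0.143 0.186] w 0.0524 29.7 t 42.65
[  -5.    4. -134.]
[-229.   47. -191.]
twist -0.012 or 3.129 q6 -99.5
```

>>> step_arm(targets=[{"gripper": 40, "tx": -2, "ty": 1, "tz": -35, "twist": 0}, {"gripper": 40, "tx": -4, "ty": 3, "tz": -75, "twist": 0}, {"gripper": 40, "tx": -8, "ty": 5, "tz": -120, "twist": 0}, {"gripper": 40, "tx": -45, "ty": 12, "tz": -155, "twist": 0}, {"gripper": 40, "tx": -90, "ty": 21, "tz": -175, "twist": 0}, {"gripper": 40, "tx": -135, "ty": 30, "tz": -185, "twist": 0}, {"gripper": 40, "tx": -175, "ty": 38, "tz": -190, "twist": 0}, {"gripper": 40, "tx": -210, "ty": 44, "tz": -191, "twist": 0}, {"gripper": 40, "tx": -229, "ty": 47, "tz": -191, "twist": 0}, {"gripper": 40, "tx": -229, "ty": 47, "tz": -191, "twist": 0}, {"gripper": 40, "tx": -229, "ty": 47, "tz": -191, "twist": 0}, {"gripper": 40, "tx": -229, "ty": 47, "tz": -191, "twist": 0}])

```text
time: 44.15
tool_pos: [0.6821, 0.0601, 0.2145]
tcp_rot: [[-0.996, -0.088, 0.029], [-0.087, 0.996, 0.03], [-0.031, 0.028, -0.999]]
ft_force: [0.5, 0.1, -4.3]
grip_width: 0.0523
gripper_force: 29.5
```

```bash
python3 st.py; python3 -c "
from h import *
d=vision.get_image('scene');cv2.imwrite('pics/s8.png',d['color'][:,:,::-1])
d=vision.get_image('top');[print(c) for c in cases(d)]"
```

```text
q [  4.1  24.5  87.2   1.8  66.5 -91.7] p [0.6821 0.0601 0.2145] z [ 0.029  0.03  -0.999] yaw_y 95.1 F [ 0.51  0.09 -4.32] M [-0.     0.102 -0.02 ] w 0.0523 29.5 t 44.15
(array([ 0.463, -0.183,  0.05 ]), array([ 0.463, -0.183,  0.05 ]), -17.0, 0.131, array([21., 53.]))
```

View pics/s8.png

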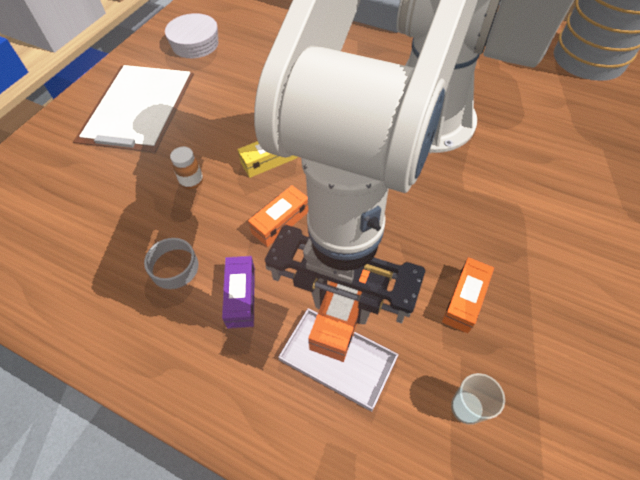

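The middle case is held level over the tray, at (337,325) in the scene view. The left case is back at (470,295) and the right at (278,215), and the beaker, sieve and jar haven't moved.

```bash
python3 -c "
from rig import ctrl
print(ctrl.hand_in())"
```

```text
the job is handed in; nothing more can be done
None
```

I handed the job in at about 44 s, with no verdict shown: all three cases were rocked both ways, only the middle one showed the ball's moment change (about 0.11 N m), and it is held level over the tray with the left and right cases flat back in place.

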